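# Sticker up two boards under a weight

### The job

Stack the two boards to dry on the stand with the red and blue bearers: first the dark board, centred across both bearers, then the two spacer sticks crosswise on it, each directly above and in line with the bearer of its own colour, then the pale board centred on the sticks in line with the dark one, and last the green weight upright on the middle of the pale board. Leave the glue bottle, the tape measure and the jar where they are.

Things in the scene. Friction and masses are not known exactly. Their poses are not given: they have to be found in the camera images.
- bearer_red: red painted bearer, 100 x 20 x 25 mm (x, y, z): one of two parallel bearers, centres 100 mm apart (either may be on either side), on a plywood base (170 x 110 x 10 mm), all fixed: the stand. Origin: centre of its underside, 10 mm above the bench, so its top is at 35 mm. x along its length, y along the line joining the bearers (either way), z up
- bearer_blue: blue painted bearer, 100 x 20 x 25 mm (x, y, z): one of two parallel bearers, centres 100 mm apart (either may be on either side), on a plywood base (170 x 110 x 10 mm), all fixed: the stand. Origin: centre of its underside, 10 mm above the bench, so its top is at 35 mm. x along its length, y along the line joining the bearers (either way), z up
- dark_board: loose dark brown walnut board, 170 x 58 x 18 mm (x, y, z), about 0.1 to 0.2 kg, lying flat on the bench at the start. Origin: centre of its underside; x along its length, z up
- light_board: loose pale maple board, 170 x 58 x 18 mm (x, y, z), about 0.1 to 0.2 kg, lying flat on the bench at the start. Origin: centre of its underside; x along its length, z up
- sticker_red: loose square spacer stick, 90 x 16 x 16 mm (x, y, z), 0.03 kg, pale wood in the middle with both ends painted red. Origin: centre of its underside; x along its length, z up
- sticker_blue: loose square spacer stick, 90 x 16 x 16 mm (x, y, z), 0.03 kg, pale wood in the middle with both ends painted blue. Origin: centre of its underside; x along its length, z up
- weight: loose iron stack weight, 0.6 to 0.96 kg: a green block 70 x 50 x 28 mm (x, y, z) with an upright plain steel grip bar on top, 50 mm long (x), 16 mm thick (y), from 28 to 58 mm above the underside, both centred. Origin: centre of its underside; x along the grip bar, z up
- screw_jar: loose closed amber glass jar with a steel cap, 60 mm diameter, 60 mm high, origin at the centre of its underside. Not part of the job: leave it where it stands.
- glue_bottle: loose white and yellow bottle with an orange cap, 50 mm diameter, 110 mm high, origin at the centre of its underside. Not part of the job: leave it where it stands.
- tape_measure: loose yellow and black tape measure, 70 x 38 x 65 mm (x, y, z), origin at the centre of its underside. Not part of the job: leave it where it stands.

How it is judged (in metres and radians):
On the way, in this order (a step that is already met when the one before it is completed fails the run):
1. the dark board lies across both bearers (height (world z) of dark_board between 0.03 and 0.04 m and x of dark_board in the frame of bearer_red between -0.014 and 0.014 m and horizontal distance between dark_board and bearer_red below 0.066 m and horizontal distance between dark_board and bearer_blue below 0.066 m and angle between the x axis of dark_board and the y axis of bearer_red, either way round below 0.2 rad and angle between dark_board's own z axis and vertical below 0.08 rad and linear speed of dark_board below 0.03 m/s), for 0.2 s.
2. both sticks lie on the dark board, each over the bearer of its colour (all of step 1 and height (world z) of sticker_red between 0.048 and 0.058 m and x of sticker_red in the frame of bearer_red between -0.018 and 0.018 m and y of sticker_red in the frame of bearer_red between -0.014 and 0.014 m and angle between the x axis of sticker_red and the x axis of bearer_red, either way round below 0.25 rad and linear speed of each of sticker_red, sticker_blue below 0.03 m/s and height (world z) of sticker_blue between 0.048 and 0.058 m and x of sticker_blue in the frame of bearer_blue between -0.018 and 0.018 m and y of sticker_blue in the frame of bearer_blue between -0.014 and 0.014 m and angle between the x axis of sticker_blue and the x axis of bearer_blue, either way round below 0.25 rad), for 0.2 s.
3. the pale board lies on the two sticks (all of step 2 and height (world z) of light_board between 0.064 and 0.074 m and x of light_board in the frame of bearer_red between -0.014 and 0.014 m and horizontal distance between light_board and bearer_red below 0.066 m and horizontal distance between light_board and bearer_blue below 0.066 m and angle between the x axis of light_board and the y axis of bearer_red, either way round below 0.2 rad and angle between light_board's own z axis and vertical below 0.08 rad and linear speed of light_board below 0.03 m/s), for 0.2 s.
At the end, for the whole second after the job is handed in: Boards flat at their levels, centred on the stand within 14 mm and square within 0.2 rad; each stick between them over the bearer of its own colour (14 mm sideways, 18 mm lengthwise, 0.25 rad); weight upright within 20 mm of the pale board's middle; all released and at rest (all of step 3 and height (world z) of weight between 0.082 and 0.092 m and horizontal distance between weight and light_board below 0.02 m and angle between weight's own z axis and vertical below 0.1 rad and linear speed of weight below 0.03 m/s); the robot touches nothing.
It fails at once if the jar, the glue bottle or the tape measure is moved more than 30 mm (distance of any of screw_jar, glue_bottle, tape_measure from where it was at the start of the episode above 0.03 m).
It also fails if it takes over 144 s, if anything falls off the work surface, if the arm or the gripper's body presses on something with over 40 N, if the wrist force passes 120 N, or if a joint passes its speed limit or range.

### The arm

A 6-joint arm with a two-finger parallel gripper is mounted at the origin on the work surface. World frame = base frame: x ahead of the robot, y to its left, z up, the work surface at z = 0. Lengths are in mm, angles in degrees, forces in N, time in s.
With the tool pointing down it reaches from about 350 to 875 mm from the base axis. Payload 15.5 kg.
Tool frame: the origin (TCP) lies midway between the tips of the shut fingers; the grasp point (between the pads) lies 19 mm behind it; z points along the fingers, y is the line along which they close (so a half turn about z gives the same grasp; the last joint's range is limited). The gripper opens to 85 mm and grips with 20 to 120 N. Pads are 22 mm wide; open, the fingers measure 114 mm over their backs; the gripper's body (76 mm by 85 mm) begins 54 mm behind the grasp point. The pads swing forward as they close: fully open they stand 13 mm farther back than shut.
Start: joints at [-80.529, 28.281, 77.091, -0, 74.628, -5.472], TCP at [161.16, -603.866, 231.277] pointing down, gripper open.
Joint ranges: [-166.48, 166.48], [-47.26, 123.95], [12.59, 153.08], [-70.14, 250.14], [6.76, 159.57], [-176.63, 176.63]. Speed limits (degrees/s): [108.29, 108.29, 147.25, 172.46, 172.46, 172.46].

### API

Orientations are given as [roll, pitch, yaw] about the fixed x, y, z axes, in that order (R = Rz(yaw) Ry(pitch) Rx(roll)).
In Python, from station import r, camera, calibration, ticket gives the robot as it stands.
- The arm moves only by the tool jog_arm, never from a script. Its argument "increments" is a list of rows, each an object of numbers: "x", "y", "z": the shift along the tool's x, y, z in mm; "wx", "wy", "wz": the turn, a rotation vector about the tool's x, y, z in degrees; "hand": the closure, from -1 (fully open) to 1 (shut). In form: [{"x": .., "y": .., "z": .., "wx": .., "wy": .., "wz": .., "hand": ..}, ...]. A call has exactly 10 rows; each row shifts and turns the commanded pose from where the row before left it, along the tool's axes as they then stand; what a row does not reach is not made up. A row lasts 1/12 s, in which the tool goes at most 41.7 mm and 7.16 degrees, less where a joint would pass 70% of its speed; a pose out of reach is approached as far as the arm can. A call is refused whole if a number of a shift passes 41.7 or a number of a turn 7.16, either way. A call with a gripper value outside its range is refused whole. The fingers move at their own pace and stop on an object; the grip force is fixed at half the most. Time passes only in rows, so rows that do not move let the fingers close, or fill a call up. It gives the time, the measured TCP pose, the force, the opening and the grip force at its end, in the units of the state.
- r.get_obs(): the state, without advancing time (a new reading comes with each control period).
- camera(name): name is "scene" or "top" or "wrist"; returns (picture, depth): 400x640x3 uint8, red, green, blue; 400x640 float32, mm along the optical axis (not along the pixel's ray), 0 where there is no reading.
- calibration(name): a dict with "camera_matrix" (3x3 intrinsics, pixels), "R" (3x3) and "t" (3): a world point X has camera coordinates R X + t. Camera axes: x right, y down, z forward; pixel columns grow to the right and rows downward; lengths in mm; the calibration is good to about 2 mm. A picture is of the moment at which its call begins: read the wrist's pose just before it. calibration takes no time and is no camera call; for the wrist camera it gives the pose at the moment of the call.
- ticket.sign_off(): hands the job in; it is judged then, once.
The state is a dict: "time_s": time; "joints": joint angles; "joint_velocities": joint speeds; "effort": joint torques, N m; "position": TCP position; "orientation": TCP orientation; "force": force on the tool from outside, world axes, zero at the start; "moment": the same for the moment, N m; "opening": opening from 0.0 (shut) to 1.0 (fully open); "grip_force": force on a finger pad.
Only numpy, scipy, OpenCV 4.12 (cv2) and the standard library are available. Lean on these libraries where they do the work, as an engineer would, in place of code of your own. Each camera call takes 0.05 s, during which the arm holds its last target. There are 200 camera calls.

## Working session

There is one attempt and no reset: what is moved stays moved. The work goes in short steps, Python scripts to look and compute and a tool call to move; the robot and the scene stay as the last step left them, time stands still between calls to the robot, and variables do not carry over. Pictures are saved under pics/ and viewed, at most 16 in all, crops included, and the job is handed in when it is done.

Besides the shell and the picture viewer there is one more tool, called after "Call:" in YAML: its name, and indented under it one key for each argument. jog_arm: Moves the arm, as the interface text tells. Its arguments: {"type":"object","properties":{"increments":{"type":"array","items":{"type":"object","properties":{"x":{"type":"number"},"y":{"type":"number"},"z":{"type":"number"},"wx":{"type":"number"},"wy":{"type":"number"},"wz":{"type":"number"},"hand":{"type":"number"}}}}},"required":["increments"]}

```bash
mkdir -p pics; ls; python3 - <<'E'
from station import r,camera,calibration
import cv2
print(r.get_obs())
for n in("top","scene"):
    p,d=camera(n); cv2.imwrite(f"pics/{n}0.png",p[:,:,::-1]); c=calibration(n); print(n,c)
    import numpy as np; np.savez(f"{n}0.npz",p=p,d=d)
E
```

```text
pics
{'time_s': 0.0, 'joints': array([-8.05295311e+01,  2.83152606e+01,  7.71287136e+01,  4.78933568e-04,
        7.46279877e+01, -5.47214031e+00]), 'joint_velocities': array([-0.02991726, -0.02209747, -0.10416158, -0.02883951, -0.01249816,
       -0.05358072]), 'effort': array([ 5.35486310e-03, -8.82153225e+01, -3.83861053e+01,  3.95830903e-04,
        9.81287565e-03, -4.80937530e-06]), 'position': array([ 161.0972585 , -603.4967016 ,  230.68681258]), 'orientation': array([-1.79928410e+02, -7.32194035e-03,  1.49424774e+01]), 'force': array([ 0.45974303,  0.07576621, -0.11250367]), 'moment': array([-0.00809485, -0.02838558, -0.04198429]), 'grip_force': 0.0, 'opening': 1.0032629036473277}
top {'camera_matrix': array([[375.73063366,   0.        , 325.99817864],
       [  0.        , 375.73063366, 200.59199359],
       [  0.        ,   0.        ,   1.        ]]), 'R': array([[ 0.00282278, -0.99995839,  0.00867507],
       [-0.99818207, -0.00333984, -0.06017801],
       [ 0.06020448, -0.00848943, -0.99814996]]), 't': array([-15.94648113, 597.75676951, 965.59494007])}
scene {'camera_matrix': array([[384.16857043,   0.        , 322.59436448],
       [  0.        , 384.16857043, 205.3935246 ],
       [  0.        ,   0.        ,   1.        ]]), 'R': array([[ 0.33402643,  0.94248224,  0.01239244],
       [ 0.73877799, -0.25362117, -0.62440643],
       [-0.58534898,  0.21772351, -0.78100131]]), 't': array([-198.43592795, -391.07364445, 1590.32816011])}
```

View pics/top0.png

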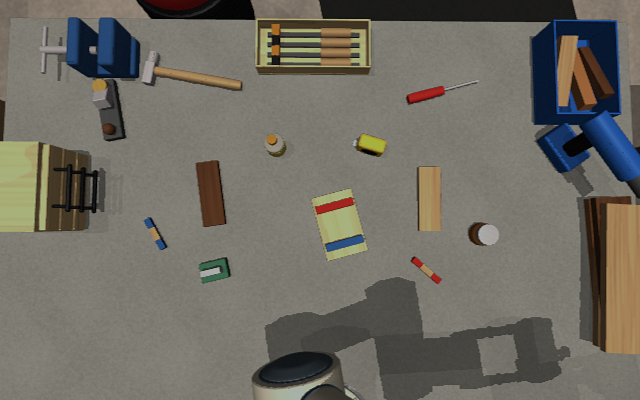

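View pics/scene0.png

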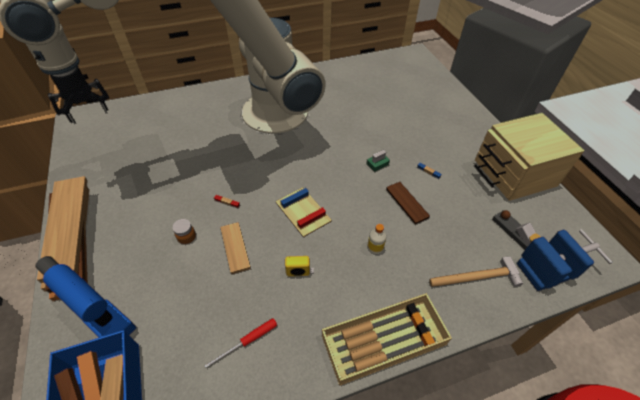

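The top view shows the stand at (339,224) with the red bearer at (335,205) and the blue at (345,243). The dark board is at (211,193), the pale board at (429,198), the blue stick at (155,233), the red stick at (426,270) and the weight at (214,270). The jar is at (484,234), the glue at (275,146) and the tape at (371,145). The scene view agrees.

```bash
cat > h.py <<'E'
import numpy as np,cv2
from station import r,camera,calibration
def world(p,d,c):
    v,u=np.mgrid[:400,:640]; K=c["camera_matrix"]
    q=np.stack([(u-K[0,2])/K[0,0]*d,(v-K[1,2])/K[1,1]*d,d],-1)
    return (q-c["t"])@c["R"]          # R^T(q-t)
def ray(c,uv,z):                       # pixels -> points on the plane z
    K=c["camera_matrix"];uv=np.atleast_2d(uv).astype(float)
    w=np.c_[(uv-K[:2,2])/[K[0,0],K[1,1]],np.ones(len(uv))]@c["R"]
    o=-c["R"].T@c["t"]; return (o+w*((z-o[2])/w[:,2])[:,None])[:,:2]
def masks(p):
    h=cv2.cvtColor(p,cv2.COLOR_RGB2HSV).astype(int);H,S,V=h[...,0],h[...,1],h[...,2]
    return dict(red=((H<6)|(H>174))&(S>170)&(V>80),blue=(H>100)&(H<125)&(S>130)&(V>60),green=(H>65)&(H<95)&(S>70),
      dark=(H<16)&(S>90)&(V<120)&(V>30),pale=(H>8)&(H<24)&(S>60)&(V>150))
def rect(c,m,z,box=None,k=1):
    "min-area rect (world mm on plane z) of the mask's largest blob(s) in box u0,v0,u1,v1"
    m=m.astype(np.uint8)
    if box: b=np.zeros_like(m);b[box[1]:box[3],box[0]:box[2]]=1;m=m*b
    n,l,s,_=cv2.connectedComponentsWithStats(m)
    keep=1+np.argsort(-s[1:,4])[:k]
    v,u=np.nonzero(np.isin(l,keep)); P=ray(c,np.c_[u,v],z).astype(np.float32)
    (x,y),(w,hh),a=cv2.minAreaRect(P)
    if w<hh: w,hh,a=hh,w,a+90
    return np.round([x,y,(a+90)%180-90,w,hh,len(u)],1)   # angle of the long side
def go(x,y,z,yaw):
    "tool increments from the present pose; turn first, then shift along the turned tool axes"
    o=r.get_obs();p=o["position"];y0=o["orientation"][2]
    dy=(yaw-y0+90)%180-90; d=np.array([x,y,z])-p;a=np.radians(y0+dy)
    t=[d[0]*np.cos(a)+d[1]*np.sin(a),d[0]*np.sin(a)-d[1]*np.cos(a),-d[2]]
    j1=np.degrees(np.arctan2(y,x)); print("pos",p.round(1),o["orientation"].round(2),"wz",round(-dy,2),"shift after turn",np.round(t,1),"j6 end",round(j1+90-y0-dy,1))
E
python3 - <<'E'
from h import *
f=np.load("top0.npz");p,d=f["p"],f["d"];c=calibration("top");M=masks(p);W=world(p,d,c)
for n,m,z,b,k in [("dark","dark",18,(185,150,240,235),1),("pale","pale",18,(405,155,450,240),1),("bred","red",35,(305,180,370,220),1),("bblue","blue",35,(315,225,375,260),1),
 ("sred","red",16,(405,250,450,290),2),("sblue","blue",16,(135,210,175,255),2),("weight","green",28,(190,250,240,290),1)]:
    print(n,rect(c,M[m],z,b,k))
    mm=np.zeros((400,640),bool);mm[b[1]:b[3],b[0]:b[2]]=1;s=M[m]&mm; print("  z med/max",np.median(W[s][:,2]).round(1),np.percentile(W[s][:,2],95).round(1), W[s].mean(0).round(1))
E
```

```text
dark [ 617.   289.     8.2  168.6   57.5 1420. ]
  z med/max 17.5 20.5 [616.1 287.2  23.6]
pale [ 6.046e+02 -2.871e+02 -7.000e-01  1.666e+02  5.250e+01  1.281e+03]
  z med/max 17.0 20.0 [ 604.2 -285.1   21.6]
bred [584.7 -34.7 -74.9  97.3  18.6 275. ]
  z med/max 34.2 37.3 [584.6 -34.5  34.3]
bblue [488.9 -60.8 -74.7  96.7  18.3 274. ]
  z med/max 34.3 37.3 [489.1 -60.8  37.8]
sred [ 418.  -274.7   48.6   88.2   14.9  116. ]
  z med/max 15.2 18.2 [ 417.9 -274.6   15.3]
sblue [511.  431.6  31.   88.5  14.9 114. ]
  z med/max 15.6 18.7 [510.7 428.   24.1]
weight [418.5 271.4 -76.6  73.1  48.8 395. ]
  z med/max 27.4 30.9 [420.3 267.4  31.5]
```

```bash
python3 -c "
from h import *
go(617,288.5,150,8.2)"
```

```text
pos [ 161.1 -603.5  230.8] [-1.7994e+02 -1.0000e-02  1.4940e+01] wz 6.74 shift after turn [ 578.5 -817.9   80.8] j6 end 106.9
```

Call:
jog_arm:
  increments:
    - {"wz": 6.74, "hand": -1}
    - {"x": 20.6, "y": -29.2}
    - {"x": 20.6, "y": -29.2}
    - {"x": 20.6, "y": -29.2}
    - {"x": 20.6, "y": -29.2}
    - {"x": 20.6, "y": -29.2}
    - {"x": 20.6, "y": -29.2}
    - {"x": 20.6, "y": -29.2}
    - {"x": 20.6, "y": -29.2}
    - {"x": 20.6, "y": -29.2}

```text
invalid input
```

Call:
jog_arm:
  increments:
    - {"x": 20.6, "y": -29.2}
    - {"x": 20.6, "y": -29.2}
    - {"x": 20.6, "y": -29.2}
    - {"x": 20.6, "y": -29.2}
    - {"x": 20.6, "y": -29.2}
    - {"x": 20.6, "y": -29.2}
    - {"x": 20.6, "y": -29.2}
    - {"x": 20.6, "y": -29.2}
    - {"x": 20.6, "y": -29.2}
    - {"x": 20.6, "y": -29.2}

```text
invalid input
```

Call:
jog_arm:
  increments:
    - {"x": 20.6, "y": -29.2}
    - {"x": 20.6, "y": -29.2}
    - {"x": 20.6, "y": -29.2}
    - {"x": 20.6, "y": -29.2, "z": 13}
    - {"x": 20.6, "y": -29.2, "z": 13}
    - {"x": 20.6, "y": -29.2, "z": 13}
    - {"x": 20.6, "y": -29.2, "z": 13}
    - {"x": 20.6, "y": -29.2, "z": 13}
    - {"x": 20.6, "y": -29.2, "z": 13}
    - {}

```text
invalid input
```

```bash
python3 -c "
from h import *
go(617,288.5,6,8.2)
p,d=camera('wrist');cv2.imwrite('pics/w1.png',p[:,:,::-1]);c=calibration('wrist')
print(rect(c,masks(p)['dark'],18))
go(617,288.5,6,8.2)"
```

```text
pos [ 161.1 -603.5  230.8] [-1.7994e+02 -1.0000e-02  1.4940e+01] wz 6.74 shift after turn [ 578.5 -817.9  224.8] j6 end 106.9
[ 295.7 -830.    -1.9   81.4    8.3  424. ]
pos [ 161.1 -603.6  230.8] [-179.95   -0.     14.94] wz 6.74 shift after turn [ 578.4 -817.9  224.8] j6 end 106.9
```

View pics/w1.png

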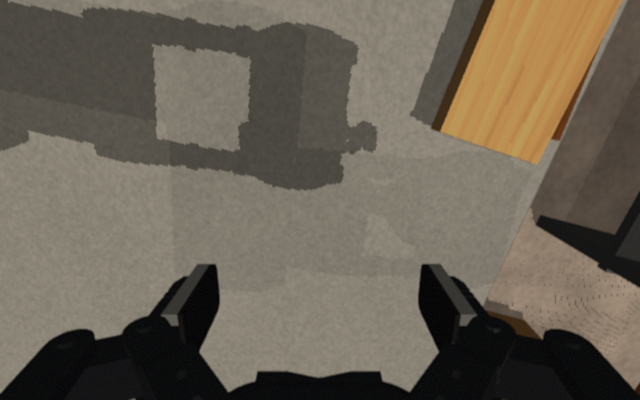

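The wrist view shows the open fingers, with tips near (210,270) and (430,270), over bare bench: the arm has not moved. Every row probably needs all seven fields.

Call:
jog_arm:
  increments:
    - {"x": 0, "y": 0, "z": 0, "wx": 0, "wy": 0, "wz": 6.74, "hand": -1}
    - {"x": 20.6, "y": -29.2, "z": 0, "wx": 0, "wy": 0, "wz": 0, "hand": -1}
    - {"x": 20.6, "y": -29.2, "z": 0, "wx": 0, "wy": 0, "wz": 0, "hand": -1}
    - {"x": 20.6, "y": -29.2, "z": 0, "wx": 0, "wy": 0, "wz": 0, "hand": -1}
    - {"x": 20.6, "y": -29.2, "z": 0, "wx": 0, "wy": 0, "wz": 0, "hand": -1}
    - {"x": 20.6, "y": -29.2, "z": 0, "wx": 0, "wy": 0, "wz": 0, "hand": -1}
    - {"x": 20.6, "y": -29.2, "z": 0, "wx": 0, "wy": 0, "wz": 0, "hand": -1}
    - {"x": 20.6, "y": -29.2, "z": 0, "wx": 0, "wy": 0, "wz": 0, "hand": -1}
    - {"x": 20.6, "y": -29.2, "z": 0, "wx": 0, "wy": 0, "wz": 0, "hand": -1}
    - {"x": 20.6, "y": -29.2, "z": 0, "wx": 0, "wy": 0, "wz": 0, "hand": -1}

```text
time_s: 0.98
position: [307.5, -315.6, 231.2]
orientation: [-180.0, -0.0, 8.2]
force: [0.7, -1.0, -0.4]
opening: 1.001
grip_force: 0.0
```

Call:
jog_arm:
  increments:
    - {"x": 20.6, "y": -29.2, "z": 0, "wx": 0, "wy": 0, "wz": 0, "hand": -1}
    - {"x": 20.6, "y": -29.2, "z": 0, "wx": 0, "wy": 0, "wz": 0, "hand": -1}
    - {"x": 20.6, "y": -29.2, "z": 0, "wx": 0, "wy": 0, "wz": 0, "hand": -1}
    - {"x": 20.6, "y": -29.2, "z": 0, "wx": 0, "wy": 0, "wz": 0, "hand": -1}
    - {"x": 20.6, "y": -29.2, "z": 0, "wx": 0, "wy": 0, "wz": 0, "hand": -1}
    - {"x": 20.6, "y": -29.2, "z": 0, "wx": 0, "wy": 0, "wz": 0, "hand": -1}
    - {"x": 20.6, "y": -29.2, "z": 0, "wx": 0, "wy": 0, "wz": 0, "hand": -1}
    - {"x": 20.6, "y": -29.2, "z": 0, "wx": 0, "wy": 0, "wz": 0, "hand": -1}
    - {"x": 20.6, "y": -29.2, "z": 0, "wx": 0, "wy": 0, "wz": 0, "hand": -1}
    - {"x": 20.6, "y": -29.2, "z": 0, "wx": 0, "wy": 0, "wz": 0, "hand": -1}

```text
time_s: 1.82
position: [469.8, 3.0, 231.3]
orientation: [180.0, 0.0, 8.2]
force: [0.9, -1.6, 0.3]
opening: 0.997
grip_force: 0.0
```

Call:
jog_arm:
  increments:
    - {"x": 20.6, "y": -29.2, "z": 0, "wx": 0, "wy": 0, "wz": 0, "hand": -1}
    - {"x": 20.6, "y": -29.2, "z": 0, "wx": 0, "wy": 0, "wz": 0, "hand": -1}
    - {"x": 20.6, "y": -29.2, "z": 0, "wx": 0, "wy": 0, "wz": 0, "hand": -1}
    - {"x": 20.6, "y": -29.2, "z": 13, "wx": 0, "wy": 0, "wz": 0, "hand": -1}
    - {"x": 20.6, "y": -29.2, "z": 13, "wx": 0, "wy": 0, "wz": 0, "hand": -1}
    - {"x": 20.6, "y": -29.2, "z": 13, "wx": 0, "wy": 0, "wz": 0, "hand": -1}
    - {"x": 20.6, "y": -29.2, "z": 13, "wx": 0, "wy": 0, "wz": 0, "hand": -1}
    - {"x": 20.6, "y": -29.2, "z": 13, "wx": 0, "wy": 0, "wz": 0, "hand": -1}
    - {"x": 20.6, "y": -29.2, "z": 13, "wx": 0, "wy": 0, "wz": 0, "hand": -1}
    - {"x": 0, "y": 0, "z": 0, "wx": 0, "wy": 0, "wz": 0, "hand": -1}

```text
time_s: 2.65
position: [616.1, 292.5, 149.9]
orientation: [-180.0, 0.1, 8.4]
force: [-2.6, -0.1, -0.7]
opening: 1.002
grip_force: 0.0
```

```bash
python3 -c "
from h import *
p,d=camera('wrist');cv2.imwrite('pics/w2.png',p[:,:,::-1]);c=calibration('wrist')
print(rect(c,masks(p)['dark'],18,(0,0,640,250)))
print(r.get_obs()['time_s']);go(617,288.5,2,8.2)"
```

```text
[6.3170e+02 2.8840e+02 8.3000e+00 1.3950e+02 5.7300e+01 1.1863e+04]
2.7
pos [615.3 290.1 150.9] [1.7999e+02 1.2000e-01 8.3500e+00] wz 0.15 shift after turn [  1.4   1.8 148.9] j6 end 106.9
```

View pics/w2.png

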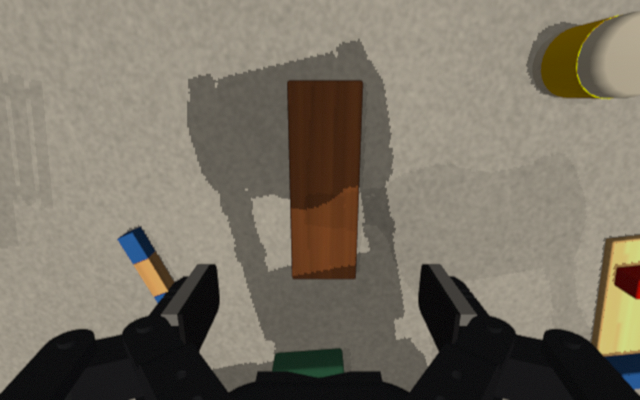

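The wrist view shows the dark board, columns 288–362 and rows 80–278, lined up between the fingers. I'm descending and gripping.

Call:
jog_arm:
  increments:
    - {"x": 1.4, "y": 1.8, "z": 25, "wx": 0, "wy": 0, "wz": 0.15, "hand": -1}
    - {"x": 0, "y": 0, "z": 25, "wx": 0, "wy": 0, "wz": 0, "hand": -1}
    - {"x": 0, "y": 0, "z": 25, "wx": 0, "wy": 0, "wz": 0, "hand": -1}
    - {"x": 0, "y": 0, "z": 25, "wx": 0, "wy": 0, "wz": 0, "hand": -1}
    - {"x": 0, "y": 0, "z": 20, "wx": 0, "wy": 0, "wz": 0, "hand": -1}
    - {"x": 0, "y": 0, "z": 10, "wx": 0, "wy": 0, "wz": 0, "hand": -1}
    - {"x": 0, "y": 0, "z": 8, "wx": 0, "wy": 0, "wz": 0, "hand": -1}
    - {"x": 0, "y": 0, "z": 6, "wx": 0, "wy": 0, "wz": 0, "hand": -1}
    - {"x": 0, "y": 0, "z": 4, "wx": 0, "wy": 0, "wz": 0, "hand": -1}
    - {"x": 0, "y": 0, "z": 0, "wx": 0, "wy": 0, "wz": 0, "hand": -1}

```text
time_s: 3.53
position: [617.2, 286.0, 5.4]
orientation: [-180.0, -0.0, 8.0]
force: [-0.2, 0.1, -0.3]
opening: 0.999
grip_force: 0.0
```

Call:
jog_arm:
  increments:
    - {"x": 0, "y": 0, "z": 0, "wx": 0, "wy": 0, "wz": 0, "hand": 1}
    - {"x": 0, "y": 0, "z": 0, "wx": 0, "wy": 0, "wz": 0, "hand": 1}
    - {"x": 0, "y": 0, "z": 0, "wx": 0, "wy": 0, "wz": 0, "hand": 1}
    - {"x": 0, "y": 0, "z": 0, "wx": 0, "wy": 0, "wz": 0, "hand": 1}
    - {"x": 0, "y": 0, "z": 0, "wx": 0, "wy": 0, "wz": 0, "hand": 1}
    - {"x": 0, "y": 0, "z": 0, "wx": 0, "wy": 0, "wz": 0, "hand": 1}
    - {"x": 0, "y": 0, "z": 0, "wx": 0, "wy": 0, "wz": 0, "hand": 1}
    - {"x": 0, "y": 0, "z": 0, "wx": 0, "wy": 0, "wz": 0, "hand": 1}
    - {"x": 0, "y": 0, "z": 0, "wx": 0, "wy": 0, "wz": 0, "hand": 1}
    - {"x": 0, "y": 0, "z": 0, "wx": 0, "wy": 0, "wz": 0, "hand": 1}

```text
time_s: 4.37
position: [617.5, 286.3, 6.6]
orientation: [-180.0, -0.1, 8.1]
force: [-2.9, -0.0, 9.9]
opening: 0.659
grip_force: 63.2
```

Call:
jog_arm:
  increments:
    - {"x": 0, "y": 0, "z": -5, "wx": 0, "wy": 0, "wz": 0, "hand": 1}
    - {"x": 0, "y": 0, "z": -10, "wx": 0, "wy": 0, "wz": 0, "hand": 1}
    - {"x": 0, "y": 0, "z": -15, "wx": 0, "wy": 0, "wz": 0, "hand": 1}
    - {"x": 0, "y": 0, "z": -20, "wx": 0, "wy": 0, "wz": 0, "hand": 1}
    - {"x": 0, "y": 0, "z": -20, "wx": 0, "wy": 0, "wz": 0, "hand": 1}
    - {"x": 0, "y": 0, "z": -20, "wx": 0, "wy": 0, "wz": 0, "hand": 1}
    - {"x": 0, "y": 0, "z": -15, "wx": 0, "wy": 0, "wz": 0, "hand": 1}
    - {"x": 0, "y": 0, "z": -10, "wx": 0, "wy": 0, "wz": 0, "hand": 1}
    - {"x": 0, "y": 0, "z": 0, "wx": 0, "wy": 0, "wz": -3.5, "hand": 1}
    - {"x": 0, "y": 0, "z": 0, "wx": 0, "wy": 0, "wz": -3.5, "hand": 1}

```text
time_s: 5.2
position: [617.4, 286.2, 121.6]
orientation: [-180.0, -0.1, 15.2]
force: [0.1, 0.4, -1.6]
opening: 0.656
grip_force: 64.2
```

```bash
python3 -c "
from h import *
go(537,-48,80,15.2);p,d=camera('wrist');cv2.imwrite('pics/w3.png',p[:,:,::-1])
print(rect(calibration('wrist'),masks(p)['dark'],133,(150,0,450,400)))
go(537,-48,80,15.2)"
```

```text
pos [617.4 286.2 121.6] [-1.7999e+02 -9.0000e-02  1.5200e+01] wz -0.0 shift after turn [-165.2  301.4   41.6] j6 end 69.7
[6.331e+02 2.910e+02 1.550e+01 1.385e+02 5.700e+01 3.809e+04]
pos [617.1 286.1 121.1] [-1.80e+02 -4.00e-02  1.55e+01] wz 0.3 shift after turn [-164.9  301.4   41.1] j6 end 69.7
```

View pics/w3.png

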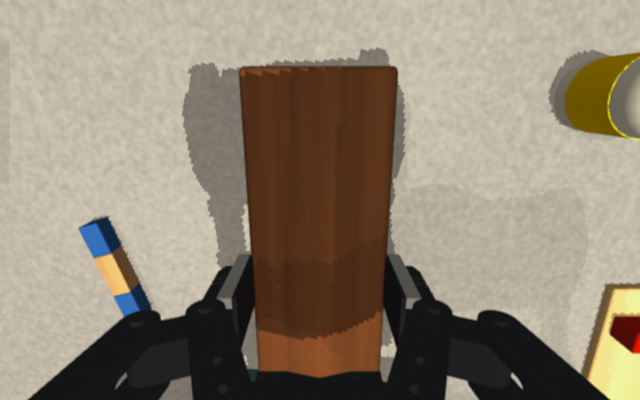

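The board is held squarely between the pads, spanning columns 240–397. Next I carry it to the stand.

Call:
jog_arm:
  increments:
    - {"x": -6, "y": 11, "z": 0, "wx": 0, "wy": 0, "wz": 0.3, "hand": 1}
    - {"x": -12, "y": 22, "z": 0, "wx": 0, "wy": 0, "wz": 0, "hand": 1}
    - {"x": -20, "y": 36.4, "z": 0, "wx": 0, "wy": 0, "wz": 0, "hand": 1}
    - {"x": -20, "y": 36, "z": 0, "wx": 0, "wy": 0, "wz": 0, "hand": 1}
    - {"x": -20, "y": 37, "z": 0, "wx": 0, "wy": 0, "wz": 0, "hand": 1}
    - {"x": -20, "y": 37, "z": 0, "wx": 0, "wy": 0, "wz": 0, "hand": 1}
    - {"x": -20, "y": 37, "z": 0, "wx": 0, "wy": 0, "wz": 0, "hand": 1}
    - {"x": -20, "y": 37, "z": 0, "wx": 0, "wy": 0, "wz": 0, "hand": 1}
    - {"x": -17, "y": 31, "z": 0, "wx": 0, "wy": 0, "wz": 0, "hand": 1}
    - {"x": -10, "y": 17, "z": 0, "wx": 0, "wy": 0, "wz": 0, "hand": 1}

```text
time_s: 6.08
position: [533.0, -49.5, 120.4]
orientation: [180.0, 0.0, 14.5]
force: [1.1, 0.1, -1.6]
opening: 0.652
grip_force: 64.2
```

```bash
python3 -c "
from h import *
go(537,-48,42,15.2)"
```

```text
pos [533.  -49.5 120.4] [1.7998e+02 4.0000e-02 1.4500e+01] wz -0.7 shift after turn [ 4.2 -0.4 78.4] j6 end 69.7
```

Call:
jog_arm:
  increments:
    - {"x": 0, "y": 0, "z": 10, "wx": 0, "wy": 0, "wz": 0, "hand": 1}
    - {"x": 0, "y": 0, "z": 12, "wx": 0, "wy": 0, "wz": 0, "hand": 1}
    - {"x": 0, "y": 0, "z": 12, "wx": 0, "wy": 0, "wz": 0, "hand": 1}
    - {"x": 0, "y": 0, "z": 10, "wx": 0, "wy": 0, "wz": 0, "hand": 1}
    - {"x": 0, "y": 0, "z": 8, "wx": 0, "wy": 0, "wz": 0, "hand": 1}
    - {"x": 0, "y": 0, "z": 6, "wx": 0, "wy": 0, "wz": 0, "hand": 1}
    - {"x": 0, "y": 0, "z": 4, "wx": 0, "wy": 0, "wz": 0, "hand": 1}
    - {"x": 0, "y": 0, "z": 2, "wx": 0, "wy": 0, "wz": 0, "hand": 1}
    - {"x": 0, "y": 0, "z": 0, "wx": 0, "wy": 0, "wz": 0, "hand": 1}
    - {"x": 0, "y": 0, "z": 0, "wx": 0, "wy": 0, "wz": 0, "hand": 1}

```text
time_s: 6.92
position: [534.8, -45.8, 56.5]
orientation: [180.0, -0.0, 14.8]
force: [0.6, -0.4, -0.1]
opening: 0.655
grip_force: 64.2
```

```bash
python3 -c "
from h import *
go(537,-48,42,15.2)"
```

```text
pos [534.8 -45.8  56.5] [ 1.7999e+02 -2.0000e-02  1.4760e+01] wz -0.44 shift after turn [ 1.5  2.6 14.5] j6 end 69.7
```

Call:
jog_arm:
  increments:
    - {"x": 1.5, "y": 2.6, "z": 4, "wx": 0, "wy": 0, "wz": -0.4, "hand": 1}
    - {"x": 0, "y": 0, "z": 4, "wx": 0, "wy": 0, "wz": 0, "hand": 1}
    - {"x": 0, "y": 0, "z": 3, "wx": 0, "wy": 0, "wz": 0, "hand": 1}
    - {"x": 0, "y": 0, "z": 2, "wx": 0, "wy": 0, "wz": 0, "hand": 1}
    - {"x": 0, "y": 0, "z": 1, "wx": 0, "wy": 0, "wz": 0, "hand": 1}
    - {"x": 0, "y": 0, "z": 0.5, "wx": 0, "wy": 0, "wz": 0, "hand": 1}
    - {"x": 0, "y": 0, "z": 0, "wx": 0, "wy": 0, "wz": 0, "hand": 1}
    - {"x": 0, "y": 0, "z": 0, "wx": 0, "wy": 0, "wz": 0, "hand": 1}
    - {"x": 0, "y": 0, "z": 0, "wx": 0, "wy": 0, "wz": 0, "hand": 1}
    - {"x": 0, "y": 0, "z": 0, "wx": 0, "wy": 0, "wz": 0, "hand": 1}

```text
time_s: 7.75
position: [536.8, -48.0, 41.8]
orientation: [180.0, -0.0, 15.2]
force: [0.0, -0.2, -1.4]
opening: 0.655
grip_force: 64.2
```

Call:
jog_arm:
  increments:
    - {"x": 0, "y": 0, "z": 0, "wx": 0, "wy": 0, "wz": 0, "hand": -1}
    - {"x": 0, "y": 0, "z": 0, "wx": 0, "wy": 0, "wz": 0, "hand": -1}
    - {"x": 0, "y": 0, "z": 0, "wx": 0, "wy": 0, "wz": 0, "hand": -1}
    - {"x": 0, "y": 0, "z": 0, "wx": 0, "wy": 0, "wz": 0, "hand": -1}
    - {"x": 0, "y": 0, "z": 0, "wx": 0, "wy": 0, "wz": 0, "hand": -1}
    - {"x": 0, "y": 0, "z": -10, "wx": 0, "wy": 0, "wz": 0, "hand": -1}
    - {"x": 0, "y": 0, "z": -25, "wx": 0, "wy": 0, "wz": 0, "hand": -1}
    - {"x": 0, "y": 0, "z": -35, "wx": 0, "wy": 0, "wz": 0, "hand": -1}
    - {"x": 0, "y": 0, "z": -35, "wx": 0, "wy": 0, "wz": 0, "hand": -1}
    - {"x": 0, "y": 0, "z": -15, "wx": 0, "wy": 0, "wz": 0, "hand": -1}

```text
time_s: 8.58
position: [538.1, -48.3, 166.5]
orientation: [179.9, -0.2, 15.2]
force: [1.1, -0.7, 0.8]
opening: 1.001
grip_force: 0.0
```

```bash
python3 -c "
from h import *
p,d=camera('wrist');cv2.imwrite('pics/w4.png',p[:,:,::-1])
print(rect(calibration('wrist'),masks(p)['dark'],53,(150,0,450,400)))
p,d=camera('top');cv2.imwrite('pics/t4.png',p[:,:,::-1])
go(418,-274.7,140,48.6)"
```

```text
[ 5.4000e+02 -5.0900e+01  1.5200e+01  1.6880e+02  9.1300e+01  1.5673e+04]
pos [538.4 -48.3 165.5] [179.85  -0.3   15.16] wz -33.44 shift after turn [-249.4   59.4   25.5] j6 end 8.1
```

View pics/w4.png

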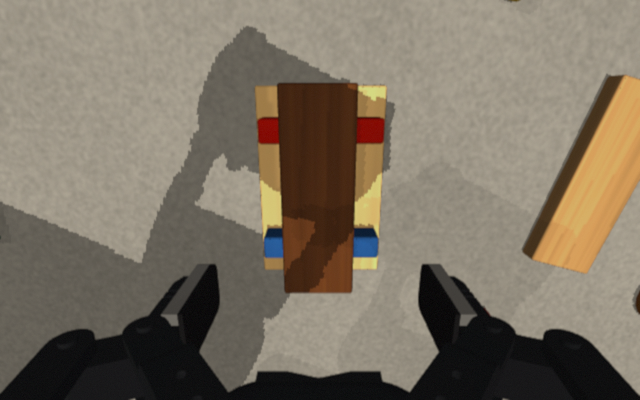

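The dark board lies square across the bearers: columns 279–357, with about 21 px of red showing on the left and 27 px on the right. Next is the red stick.

Call:
jog_arm:
  increments:
    - {"x": 0, "y": 0, "z": 0, "wx": 0, "wy": 0, "wz": -6.7, "hand": -1}
    - {"x": 0, "y": 0, "z": 0, "wx": 0, "wy": 0, "wz": -6.7, "hand": -1}
    - {"x": 0, "y": 0, "z": 0, "wx": 0, "wy": 0, "wz": -6.7, "hand": -1}
    - {"x": 0, "y": 0, "z": 0, "wx": 0, "wy": 0, "wz": -6.7, "hand": -1}
    - {"x": 0, "y": 0, "z": 0, "wx": 0, "wy": 0, "wz": -6.7, "hand": -1}
    - {"x": -20, "y": 5, "z": 0, "wx": 0, "wy": 0, "wz": 0, "hand": -1}
    - {"x": -35, "y": 8, "z": 0, "wx": 0, "wy": 0, "wz": 0, "hand": -1}
    - {"x": -35, "y": 8, "z": 0, "wx": 0, "wy": 0, "wz": 0, "hand": -1}
    - {"x": -35, "y": 8, "z": 0, "wx": 0, "wy": 0, "wz": 0, "hand": -1}
    - {"x": -35, "y": 8, "z": 0, "wx": 0, "wy": 0, "wz": 0, "hand": -1}

```text
time_s: 9.52
position: [457.5, -193.5, 161.5]
orientation: [-179.9, 0.0, 48.7]
force: [1.4, -1.0, 0.4]
opening: 0.997
grip_force: 0.0
```

Call:
jog_arm:
  increments:
    - {"x": -35, "y": 8, "z": 0, "wx": 0, "wy": 0, "wz": 0, "hand": -1}
    - {"x": -30, "y": 8, "z": 0, "wx": 0, "wy": 0, "wz": 0, "hand": -1}
    - {"x": -16, "y": 4, "z": 10, "wx": 0, "wy": 0, "wz": 0, "hand": -1}
    - {"x": -8, "y": 2, "z": 25, "wx": 0, "wy": 0, "wz": 0, "hand": -1}
    - {"x": 0, "y": 0, "z": 30, "wx": 0, "wy": 0, "wz": 0, "hand": -1}
    - {"x": 0, "y": 0, "z": 25, "wx": 0, "wy": 0, "wz": 0, "hand": -1}
    - {"x": 0, "y": 0, "z": 10, "wx": 0, "wy": 0, "wz": 0, "hand": -1}
    - {"x": 0, "y": 0, "z": 0, "wx": 0, "wy": 0, "wz": 0, "hand": -1}
    - {"x": 0, "y": 0, "z": 0, "wx": 0, "wy": 0, "wz": 0, "hand": -1}
    - {"x": 0, "y": 0, "z": 0, "wx": 0, "wy": 0, "wz": 0, "hand": -1}

```text
time_s: 10.35
position: [417.2, -274.2, 62.9]
orientation: [179.9, -0.0, 48.7]
force: [-0.8, -0.7, -0.2]
opening: 0.999
grip_force: 0.0
```

```bash
python3 -c "
from h import *
go(418,-274.7,3,48.6)"
```

```text
pos [ 417.2 -274.2   62.9] [179.92  -0.    48.67] wz 0.07 shift after turn [ 0.2  0.9 59.9] j6 end 8.1
```

Call:
jog_arm:
  increments:
    - {"x": 0, "y": 0.9, "z": 15, "wx": 0, "wy": 0, "wz": 0, "hand": -1}
    - {"x": 0, "y": 0, "z": 15, "wx": 0, "wy": 0, "wz": 0, "hand": -1}
    - {"x": 0, "y": 0, "z": 14, "wx": 0, "wy": 0, "wz": 0, "hand": -1}
    - {"x": 0, "y": 0, "z": 8, "wx": 0, "wy": 0, "wz": 0, "hand": -1}
    - {"x": 0, "y": 0, "z": 5, "wx": 0, "wy": 0, "wz": 0, "hand": -1}
    - {"x": 0, "y": 0, "z": 2, "wx": 0, "wy": 0, "wz": 0, "hand": -1}
    - {"x": 0, "y": 0, "z": 0, "wx": 0, "wy": 0, "wz": 0, "hand": 1}
    - {"x": 0, "y": 0, "z": 0, "wx": 0, "wy": 0, "wz": 0, "hand": 1}
    - {"x": 0, "y": 0, "z": 0, "wx": 0, "wy": 0, "wz": 0, "hand": 1}
    - {"x": 0, "y": 0, "z": 0, "wx": 0, "wy": 0, "wz": 0, "hand": 1}

```text
time_s: 11.18
position: [417.5, -274.7, 3.3]
orientation: [180.0, -0.0, 48.7]
force: [0.4, -0.5, -0.5]
opening: 0.456
grip_force: 0.0
```

Call:
jog_arm:
  increments:
    - {"x": 0, "y": 0, "z": 0, "wx": 0, "wy": 0, "wz": 0, "hand": 1}
    - {"x": 0, "y": 0, "z": 0, "wx": 0, "wy": 0, "wz": 0, "hand": 1}
    - {"x": 0, "y": 0, "z": 0, "wx": 0, "wy": 0, "wz": 0, "hand": 1}
    - {"x": 0, "y": 0, "z": 0, "wx": 0, "wy": 0, "wz": 0, "hand": 1}
    - {"x": 0, "y": 0, "z": 0, "wx": 0, "wy": 0, "wz": 0, "hand": 1}
    - {"x": 0, "y": 0, "z": 0, "wx": 0, "wy": 0, "wz": 0, "hand": 1}
    - {"x": 0, "y": 0, "z": 0, "wx": 0, "wy": 0, "wz": 0, "hand": 1}
    - {"x": 0, "y": 0, "z": 0, "wx": 0, "wy": 0, "wz": 0, "hand": 1}
    - {"x": 0, "y": 0, "z": 0, "wx": 0, "wy": 0, "wz": 0, "hand": 1}
    - {"x": 0, "y": 0, "z": 0, "wx": 0, "wy": 0, "wz": 0, "hand": 1}

```text
time_s: 12.02
position: [417.4, -274.6, 3.2]
orientation: [180.0, 0.0, 48.7]
force: [-1.7, 1.4, 10.2]
opening: 0.166
grip_force: 59.1
```

```bash
python3 -c "
from h import *
go(584.7,-34.7,150,105.2)"
```

```text
pos [ 417.4 -274.6    3.2] [179.97   0.    48.66] wz -56.54 shift after turn [ 187.7  224.4 -146.8] j6 end -18.6
```

Call:
jog_arm:
  increments:
    - {"x": 0, "y": 0, "z": -10, "wx": 0, "wy": 0, "wz": 0, "hand": 1}
    - {"x": 0, "y": 0, "z": -20, "wx": 0, "wy": 0, "wz": 0, "hand": 1}
    - {"x": 0, "y": 0, "z": -25, "wx": 0, "wy": 0, "wz": -7.1, "hand": 1}
    - {"x": 0, "y": 0, "z": -25, "wx": 0, "wy": 0, "wz": -7.1, "hand": 1}
    - {"x": 0, "y": 0, "z": -25, "wx": 0, "wy": 0, "wz": -7.1, "hand": 1}
    - {"x": 0, "y": 0, "z": -20, "wx": 0, "wy": 0, "wz": -7.1, "hand": 1}
    - {"x": 0, "y": 0, "z": -15, "wx": 0, "wy": 0, "wz": -7.1, "hand": 1}
    - {"x": 0, "y": 0, "z": -7, "wx": 0, "wy": 0, "wz": -7.1, "hand": 1}
    - {"x": 0, "y": 0, "z": 0, "wx": 0, "wy": 0, "wz": -7.1, "hand": 1}
    - {"x": 0, "y": 0, "z": 0, "wx": 0, "wy": 0, "wz": -6.8, "hand": 1}

```text
time_s: 12.85
position: [417.4, -274.6, 151.1]
orientation: [180.0, 0.1, 105.5]
force: [0.8, 0.7, -1.0]
opening: 0.171
grip_force: 58.9
```

Call:
jog_arm:
  increments:
    - {"x": 8, "y": 10, "z": 0, "wx": 0, "wy": 0, "wz": 0, "hand": 1}
    - {"x": 16, "y": 19, "z": 0, "wx": 0, "wy": 0, "wz": 0, "hand": 1}
    - {"x": 24, "y": 28, "z": 0, "wx": 0, "wy": 0, "wz": 0, "hand": 1}
    - {"x": 25, "y": 30, "z": 0, "wx": 0, "wy": 0, "wz": 0, "hand": 1}
    - {"x": 25, "y": 30, "z": 0, "wx": 0, "wy": 0, "wz": 0, "hand": 1}
    - {"x": 25, "y": 30, "z": 0, "wx": 0, "wy": 0, "wz": 0, "hand": 1}
    - {"x": 25, "y": 30, "z": 0, "wx": 0, "wy": 0, "wz": 0, "hand": 1}
    - {"x": 22, "y": 26, "z": 0, "wx": 0, "wy": 0, "wz": 0, "hand": 1}
    - {"x": 12, "y": 15, "z": 0, "wx": 0, "wy": 0, "wz": 0, "hand": 1}
    - {"x": 5, "y": 6, "z": 0, "wx": 0, "wy": 0, "wz": 0, "hand": 1}

```text
time_s: 13.68
position: [585.9, -32.9, 150.4]
orientation: [179.9, -0.0, 105.3]
force: [-0.6, -0.2, -0.7]
opening: 0.167
grip_force: 58.9
```

```bash
python3 -c "
from h import *
go(584.7,-34.7,150,105.2);p,d=camera('wrist');cv2.imwrite('pics/w5.png',p[:,:,::-1]);go(584.7,-34.7,57,105.2)"
```

```text
pos [585.9 -32.9 150.4] [179.95  -0.   105.29] wz 0.09 shift after turn [-1.4 -1.6  0.4] j6 end -18.6
pos [585.8 -33.2 150.2] [179.95  -0.   105.28] wz 0.08 shift after turn [-1.2 -1.4 93.2] j6 end -18.6
```

View pics/w5.png

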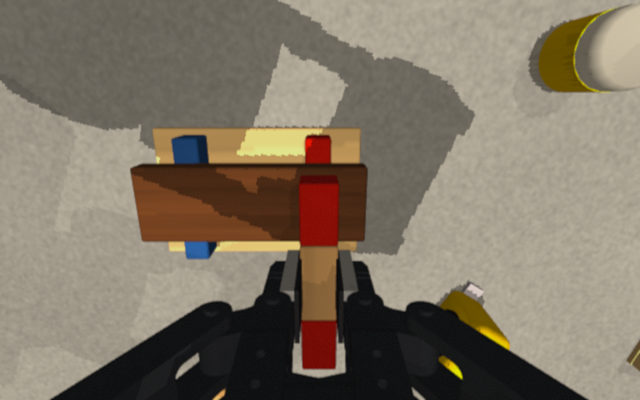

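The red stick is held centred, columns 300–340, and points along the red bearer. I'm lowering it now.

Call:
jog_arm:
  increments:
    - {"x": -1.2, "y": -1.4, "z": 15, "wx": 0, "wy": 0, "wz": 0, "hand": 1}
    - {"x": 0, "y": 0, "z": 20, "wx": 0, "wy": 0, "wz": 0, "hand": 1}
    - {"x": 0, "y": 0, "z": 18, "wx": 0, "wy": 0, "wz": 0, "hand": 1}
    - {"x": 0, "y": 0, "z": 15, "wx": 0, "wy": 0, "wz": 0, "hand": 1}
    - {"x": 0, "y": 0, "z": 10, "wx": 0, "wy": 0, "wz": 0, "hand": 1}
    - {"x": 0, "y": 0, "z": 6, "wx": 0, "wy": 0, "wz": 0, "hand": 1}
    - {"x": 0, "y": 0, "z": 4, "wx": 0, "wy": 0, "wz": 0, "hand": 1}
    - {"x": 0, "y": 0, "z": 3, "wx": 0, "wy": 0, "wz": 0, "hand": 1}
    - {"x": 0, "y": 0, "z": 1.5, "wx": 0, "wy": 0, "wz": 0, "hand": 1}
    - {"x": 0, "y": 0, "z": 0, "wx": 0, "wy": 0, "wz": 0, "hand": 1}

```text
time_s: 14.57
position: [583.7, -37.1, 57.6]
orientation: [180.0, 0.0, 105.2]
force: [0.2, -0.1, 0.2]
opening: 0.166
grip_force: 58.9
```

Call:
jog_arm:
  increments:
    - {"x": 0, "y": 0, "z": 0, "wx": 0, "wy": 0, "wz": 0, "hand": 1}
    - {"x": 0, "y": 0, "z": 0, "wx": 0, "wy": 0, "wz": 0, "hand": 1}
    - {"x": 0, "y": 0, "z": 0, "wx": 0, "wy": 0, "wz": 0, "hand": 0.2}
    - {"x": 0, "y": 0, "z": 0, "wx": 0, "wy": 0, "wz": 0, "hand": 0.2}
    - {"x": 0, "y": 0, "z": 0, "wx": 0, "wy": 0, "wz": 0, "hand": 0.2}
    - {"x": 0, "y": 0, "z": 0, "wx": 0, "wy": 0, "wz": 0, "hand": 0.2}
    - {"x": 0, "y": 0, "z": 0, "wx": 0, "wy": 0, "wz": 0, "hand": 0.2}
    - {"x": 0, "y": 0, "z": -10, "wx": 0, "wy": 0, "wz": 0, "hand": 0.2}
    - {"x": 0, "y": 0, "z": -25, "wx": 0, "wy": 0, "wz": 0, "hand": 0.2}
    - {"x": 0, "y": 0, "z": -35, "wx": 0, "wy": 0, "wz": 0, "hand": -1}

```text
time_s: 15.4
position: [582.0, -36.8, 126.6]
orientation: [-179.8, -0.1, 105.1]
force: [0.5, -1.1, -0.0]
opening: 0.526
grip_force: 0.0
```

```bash
python3 -c "
from h import *
go(511,431.6,140,31)"
```

```text
pos [582.  -36.8 126.6] [-1.7977e+02 -1.1000e-01  1.0515e+02] wz 74.15 shift after turn [ 180.4 -438.1  -13.4] j6 end 99.2
```

Call:
jog_arm:
  increments:
    - {"x": 0, "y": 0, "z": -10, "wx": 0, "wy": 0, "wz": 7.1, "hand": -1}
    - {"x": 0, "y": 0, "z": 0, "wx": 0, "wy": 0, "wz": 7.1, "hand": -1}
    - {"x": 0, "y": 0, "z": 0, "wx": 0, "wy": 0, "wz": 7.1, "hand": -1}
    - {"x": 0, "y": 0, "z": 0, "wx": 0, "wy": 0, "wz": 7.1, "hand": -1}
    - {"x": 0, "y": 0, "z": 0, "wx": 0, "wy": 0, "wz": 7.1, "hand": -1}
    - {"x": 0, "y": 0, "z": 0, "wx": 0, "wy": 0, "wz": 7.1, "hand": -1}
    - {"x": 0, "y": 0, "z": 0, "wx": 0, "wy": 0, "wz": 7.1, "hand": -1}
    - {"x": 0, "y": 0, "z": 0, "wx": 0, "wy": 0, "wz": 7.1, "hand": -1}
    - {"x": 0, "y": 0, "z": 0, "wx": 0, "wy": 0, "wz": 7.1, "hand": -1}
    - {"x": 0, "y": 0, "z": 0, "wx": 0, "wy": 0, "wz": 7.1, "hand": -1}

```text
time_s: 16.23
position: [583.6, -37.0, 138.0]
orientation: [180.0, -0.0, 33.8]
force: [0.0, 0.4, 0.2]
opening: 1.002
grip_force: 0.0
```

```bash
python3 -c "
from h import *
c=calibration('wrist')
p,d=camera('top');cv2.imwrite('pics/t5.png',p[:,:,::-1]);go(511,431.6,140,31)"
```

```text
pos [583.6 -37.  138. ] [ 1.7999e+02 -2.0000e-02  3.3200e+01] wz 2.2 shift after turn [ 179.1 -439.    -2. ] j6 end 99.2
```

Call:
jog_arm:
  increments:
    - {"x": 0, "y": 0, "z": 0, "wx": 0, "wy": 0, "wz": 2.6, "hand": -1}
    - {"x": 10, "y": -24, "z": 0, "wx": 0, "wy": 0, "wz": 0, "hand": -1}
    - {"x": 15, "y": -37, "z": 0, "wx": 0, "wy": 0, "wz": 0, "hand": -1}
    - {"x": 15, "y": -37, "z": 0, "wx": 0, "wy": 0, "wz": 0, "hand": -1}
    - {"x": 15, "y": -37, "z": 0, "wx": 0, "wy": 0, "wz": 0, "hand": -1}
    - {"x": 15, "y": -37, "z": 0, "wx": 0, "wy": 0, "wz": 0, "hand": -1}
    - {"x": 15, "y": -37, "z": 0, "wx": 0, "wy": 0, "wz": 0, "hand": -1}
    - {"x": 15, "y": -37, "z": 0, "wx": 0, "wy": 0, "wz": 0, "hand": -1}
    - {"x": 15, "y": -37, "z": 0, "wx": 0, "wy": 0, "wz": 0, "hand": -1}
    - {"x": 15, "y": -37, "z": 0, "wx": 0, "wy": 0, "wz": 0, "hand": -1}

```text
time_s: 17.12
position: [526.2, 305.7, 138.0]
orientation: [180.0, -0.0, 31.7]
force: [0.3, 0.2, -0.4]
opening: 0.999
grip_force: 0.0
```

Call:
jog_arm:
  increments:
    - {"x": 15, "y": -37, "z": 0, "wx": 0, "wy": 0, "wz": 0, "hand": -1}
    - {"x": 15, "y": -37, "z": 0, "wx": 0, "wy": 0, "wz": 0, "hand": -1}
    - {"x": 13, "y": -30, "z": 0, "wx": 0, "wy": 0, "wz": 0, "hand": -1}
    - {"x": 6, "y": -15, "z": 10, "wx": 0, "wy": 0, "wz": 0, "hand": -1}
    - {"x": 0, "y": 0, "z": 20, "wx": 0, "wy": 0, "wz": 0, "hand": -1}
    - {"x": 0, "y": 0, "z": 25, "wx": 0, "wy": 0, "wz": 0, "hand": -1}
    - {"x": 0, "y": 0, "z": 15, "wx": 0, "wy": 0, "wz": 0, "hand": -1}
    - {"x": 0, "y": 0, "z": 5, "wx": 0, "wy": 0, "wz": 0, "hand": -1}
    - {"x": 0, "y": 0, "z": 0, "wx": 0, "wy": 0, "wz": 0, "hand": -1}
    - {"x": 0, "y": 0, "z": 0, "wx": 0, "wy": 0, "wz": 0, "hand": -1}

```text
time_s: 17.95
position: [506.8, 430.7, 63.0]
orientation: [180.0, -0.0, 31.6]
force: [0.3, 0.2, 0.1]
opening: 0.999
grip_force: 0.0
```

```bash
python3 -c "
from h import *
go(511,431.6,4,31)"
```

```text
pos [506.8 430.7  63. ] [ 1.80e+02 -3.00e-02  3.16e+01] wz 0.6 shift after turn [ 4.1  1.4 59. ] j6 end 99.2
```

View pics/t5.png

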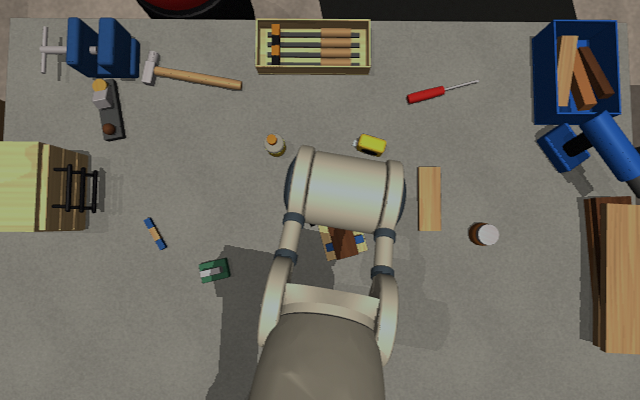

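The arm hides the stand in that view, but the blue stick has not moved, at (155,233). I'll grip it.

Call:
jog_arm:
  increments:
    - {"x": 4.1, "y": 1.4, "z": 15, "wx": 0, "wy": 0, "wz": 0.6, "hand": -1}
    - {"x": 0, "y": 0, "z": 15, "wx": 0, "wy": 0, "wz": 0, "hand": -1}
    - {"x": 0, "y": 0, "z": 14, "wx": 0, "wy": 0, "wz": 0, "hand": -1}
    - {"x": 0, "y": 0, "z": 8, "wx": 0, "wy": 0, "wz": 0, "hand": -1}
    - {"x": 0, "y": 0, "z": 4, "wx": 0, "wy": 0, "wz": 0, "hand": -1}
    - {"x": 0, "y": 0, "z": 2, "wx": 0, "wy": 0, "wz": 0, "hand": -1}
    - {"x": 0, "y": 0, "z": 0, "wx": 0, "wy": 0, "wz": 0, "hand": 1}
    - {"x": 0, "y": 0, "z": 0, "wx": 0, "wy": 0, "wz": 0, "hand": 1}
    - {"x": 0, "y": 0, "z": 0, "wx": 0, "wy": 0, "wz": 0, "hand": 1}
    - {"x": 0, "y": 0, "z": 0, "wx": 0, "wy": 0, "wz": 0, "hand": 1}

```text
time_s: 18.78
position: [510.8, 431.9, 4.9]
orientation: [-180.0, -0.0, 31.0]
force: [-0.4, -0.2, -0.2]
opening: 0.455
grip_force: 0.0
```

Call:
jog_arm:
  increments:
    - {"x": 0, "y": 0, "z": 0, "wx": 0, "wy": 0, "wz": 0, "hand": 1}
    - {"x": 0, "y": 0, "z": 0, "wx": 0, "wy": 0, "wz": 0, "hand": 1}
    - {"x": 0, "y": 0, "z": 0, "wx": 0, "wy": 0, "wz": 0, "hand": 1}
    - {"x": 0, "y": 0, "z": 0, "wx": 0, "wy": 0, "wz": 0, "hand": 1}
    - {"x": 0, "y": 0, "z": 0, "wx": 0, "wy": 0, "wz": 0, "hand": 1}
    - {"x": 0, "y": 0, "z": 0, "wx": 0, "wy": 0, "wz": 0, "hand": 1}
    - {"x": 0, "y": 0, "z": 0, "wx": 0, "wy": 0, "wz": 0, "hand": 1}
    - {"x": 0, "y": 0, "z": 0, "wx": 0, "wy": 0, "wz": 0, "hand": 1}
    - {"x": 0, "y": 0, "z": 0, "wx": 0, "wy": 0, "wz": 0, "hand": 1}
    - {"x": 0, "y": 0, "z": 0, "wx": 0, "wy": 0, "wz": 0, "hand": 1}

```text
time_s: 19.62
position: [510.8, 431.9, 4.8]
orientation: [-180.0, -0.0, 31.0]
force: [-1.5, -0.6, 4.9]
opening: 0.165
grip_force: 59.3
```

```bash
python3 -c "
from h import *
go(488.9,-60.8,150,105.2)"
```

```text
pos [510.8 431.9   4.8] [-1.800e+02 -4.000e-02  3.095e+01] wz -74.25 shift after turn [-469.7 -150.3 -145.2] j6 end -22.3
```

Call:
jog_arm:
  increments:
    - {"x": 0, "y": 0, "z": -20, "wx": 0, "wy": 0, "wz": 0, "hand": 1}
    - {"x": 0, "y": 0, "z": -25, "wx": 0, "wy": 0, "wz": -7.1, "hand": 1}
    - {"x": 0, "y": 0, "z": -25, "wx": 0, "wy": 0, "wz": -7.1, "hand": 1}
    - {"x": 0, "y": 0, "z": -25, "wx": 0, "wy": 0, "wz": -7.1, "hand": 1}
    - {"x": 0, "y": 0, "z": -25, "wx": 0, "wy": 0, "wz": -7.1, "hand": 1}
    - {"x": 0, "y": 0, "z": -15, "wx": 0, "wy": 0, "wz": -7.1, "hand": 1}
    - {"x": 0, "y": 0, "z": -10, "wx": 0, "wy": 0, "wz": -7.1, "hand": 1}
    - {"x": 0, "y": 0, "z": 0, "wx": 0, "wy": 0, "wz": -7.1, "hand": 1}
    - {"x": 0, "y": 0, "z": 0, "wx": 0, "wy": 0, "wz": -7.1, "hand": 1}
    - {"x": 0, "y": 0, "z": 0, "wx": 0, "wy": 0, "wz": -7.1, "hand": 1}

```text
time_s: 20.45
position: [510.6, 431.8, 149.7]
orientation: [180.0, -0.0, 95.2]
force: [-0.5, -1.2, -0.1]
opening: 0.168
grip_force: 58.6
```

Call:
jog_arm:
  increments:
    - {"x": 0, "y": 0, "z": 0, "wx": 0, "wy": 0, "wz": -7.1, "hand": 1}
    - {"x": 0, "y": 0, "z": 0, "wx": 0, "wy": 0, "wz": -3.25, "hand": 1}
    - {"x": -16, "y": -5, "z": 0, "wx": 0, "wy": 0, "wz": 0, "hand": 1}
    - {"x": -30, "y": -10, "z": 0, "wx": 0, "wy": 0, "wz": 0, "hand": 1}
    - {"x": -37, "y": -12, "z": 0, "wx": 0, "wy": 0, "wz": 0, "hand": 1}
    - {"x": -37, "y": -12, "z": 0, "wx": 0, "wy": 0, "wz": 0, "hand": 1}
    - {"x": -37, "y": -12, "z": 0, "wx": 0, "wy": 0, "wz": 0, "hand": 1}
    - {"x": -37, "y": -12, "z": 0, "wx": 0, "wy": 0, "wz": 0, "hand": 1}
    - {"x": -37, "y": -12, "z": 0, "wx": 0, "wy": 0, "wz": 0, "hand": 1}
    - {"x": -37, "y": -12, "z": 0, "wx": 0, "wy": 0, "wz": 0, "hand": 1}

```text
time_s: 21.28
position: [496.5, 148.7, 149.6]
orientation: [180.0, 0.0, 105.2]
force: [2.1, -0.1, -0.5]
opening: 0.166
grip_force: 58.6
```

Call:
jog_arm:
  increments:
    - {"x": -37, "y": -12, "z": 0, "wx": 0, "wy": 0, "wz": 0, "hand": 1}
    - {"x": -37, "y": -12, "z": 0, "wx": 0, "wy": 0, "wz": 0, "hand": 1}
    - {"x": -37, "y": -12, "z": 0, "wx": 0, "wy": 0, "wz": 0, "hand": 1}
    - {"x": -37, "y": -12, "z": 0, "wx": 0, "wy": 0, "wz": 0, "hand": 1}
    - {"x": -32, "y": -9, "z": 0, "wx": 0, "wy": 0, "wz": 0, "hand": 1}
    - {"x": -15, "y": -5, "z": 0, "wx": 0, "wy": 0, "wz": 0, "hand": 1}
    - {"x": -7, "y": -2, "z": 0, "wx": 0, "wy": 0, "wz": 0, "hand": 1}
    - {"x": 0, "y": 0, "z": 0, "wx": 0, "wy": 0, "wz": 0, "hand": 1}
    - {"x": 0, "y": 0, "z": 0, "wx": 0, "wy": 0, "wz": 0, "hand": 1}
    - {"x": 0, "y": 0, "z": 0, "wx": 0, "wy": 0, "wz": 0, "hand": 1}

```text
time_s: 22.12
position: [488.1, -60.3, 149.3]
orientation: [-180.0, -0.0, 105.3]
force: [0.4, 0.3, 0.2]
opening: 0.168
grip_force: 58.6
```

```bash
python3 -c "
from h import *
p,d=camera('wrist');cv2.imwrite('pics/w6.png',p[:,:,::-1]);go(488.9,-60.8,58.5,105.2)"
```

```text
pos [488.1 -60.2 149.3] [-1.8000e+02 -1.0000e-02  1.0528e+02] wz 0.08 shift after turn [-0.8  0.6 90.8] j6 end -22.3
```

View pics/w6.png

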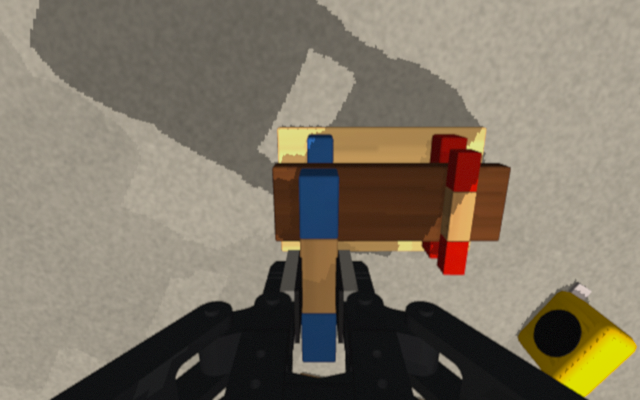

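The red stick rests on the dark board, its ends at about (463,170) and (453,257). The blue stick is held over the blue bearer.

Call:
jog_arm:
  increments:
    - {"x": -0.8, "y": 0.6, "z": 15, "wx": 0, "wy": 0, "wz": 0, "hand": 1}
    - {"x": 0, "y": 0, "z": 20, "wx": 0, "wy": 0, "wz": 0, "hand": 1}
    - {"x": 0, "y": 0, "z": 18, "wx": 0, "wy": 0, "wz": 0, "hand": 1}
    - {"x": 0, "y": 0, "z": 14, "wx": 0, "wy": 0, "wz": 0, "hand": 1}
    - {"x": 0, "y": 0, "z": 10, "wx": 0, "wy": 0, "wz": 0, "hand": 1}
    - {"x": 0, "y": 0, "z": 6, "wx": 0, "wy": 0, "wz": 0, "hand": 1}
    - {"x": 0, "y": 0, "z": 4, "wx": 0, "wy": 0, "wz": 0, "hand": 1}
    - {"x": 0, "y": 0, "z": 3, "wx": 0, "wy": 0, "wz": 0, "hand": 1}
    - {"x": 0, "y": 0, "z": 1, "wx": 0, "wy": 0, "wz": 0, "hand": 1}
    - {"x": 0, "y": 0, "z": 0, "wx": 0, "wy": 0, "wz": 0, "hand": 1}

```text
time_s: 23.0
position: [489.1, -61.9, 58.5]
orientation: [180.0, 0.0, 105.2]
force: [-0.4, 0.0, -1.1]
opening: 0.164
grip_force: 58.6
```

Call:
jog_arm:
  increments:
    - {"x": 0, "y": 0, "z": 0, "wx": 0, "wy": 0, "wz": 0, "hand": 1}
    - {"x": 0, "y": 0, "z": 0, "wx": 0, "wy": 0, "wz": 0, "hand": 1}
    - {"x": 0, "y": 0, "z": 0, "wx": 0, "wy": 0, "wz": 0, "hand": 0.2}
    - {"x": 0, "y": 0, "z": 0, "wx": 0, "wy": 0, "wz": 0, "hand": 0.2}
    - {"x": 0, "y": 0, "z": 0, "wx": 0, "wy": 0, "wz": 0, "hand": 0.2}
    - {"x": 0, "y": 0, "z": 0, "wx": 0, "wy": 0, "wz": 0, "hand": 0.2}
    - {"x": 0, "y": 0, "z": 0, "wx": 0, "wy": 0, "wz": 0, "hand": 0.2}
    - {"x": 0, "y": 0, "z": -10, "wx": 0, "wy": 0, "wz": 0, "hand": 0.2}
    - {"x": 0, "y": 0, "z": -25, "wx": 0, "wy": 0, "wz": 0, "hand": 0.2}
    - {"x": 0, "y": 0, "z": -35, "wx": 0, "wy": 0, "wz": 0, "hand": -1}

```text
time_s: 23.83
position: [487.5, -61.7, 128.0]
orientation: [-179.8, -0.1, 105.2]
force: [-0.2, -0.1, -0.1]
opening: 0.524
grip_force: 0.0
```

```bash
python3 -c "
from h import *
go(604.6,-287,150,-0.7)"
```

```text
pos [487.5 -61.7 128. ] [-1.7978e+02 -1.2000e-01  1.0520e+02] wz -74.1 shift after turn [-119.9 -223.8  -22. ] j6 end -114.7
```

Call:
jog_arm:
  increments:
    - {"x": 0, "y": 0, "z": -10, "wx": 0, "wy": 0, "wz": -7.1, "hand": -1}
    - {"x": 0, "y": 0, "z": -10, "wx": 0, "wy": 0, "wz": -7.1, "hand": -1}
    - {"x": 0, "y": 0, "z": 0, "wx": 0, "wy": 0, "wz": -7.1, "hand": -1}
    - {"x": 0, "y": 0, "z": 0, "wx": 0, "wy": 0, "wz": -7.1, "hand": -1}
    - {"x": 0, "y": 0, "z": 0, "wx": 0, "wy": 0, "wz": -7.1, "hand": -1}
    - {"x": 0, "y": 0, "z": 0, "wx": 0, "wy": 0, "wz": -7.1, "hand": -1}
    - {"x": 0, "y": 0, "z": 0, "wx": 0, "wy": 0, "wz": -7.1, "hand": -1}
    - {"x": 0, "y": 0, "z": 0, "wx": 0, "wy": 0, "wz": -7.1, "hand": -1}
    - {"x": 0, "y": 0, "z": 0, "wx": 0, "wy": 0, "wz": -7.1, "hand": -1}
    - {"x": 0, "y": 0, "z": 0, "wx": 0, "wy": 0, "wz": -7.1, "hand": -1}

```text
time_s: 24.67
position: [488.9, -62.0, 149.0]
orientation: [-180.0, 0.0, 176.6]
force: [-0.8, 0.1, 0.4]
opening: 0.995
grip_force: 0.0
```

Call:
jog_arm:
  increments:
    - {"x": 0, "y": 0, "z": 0, "wx": 0, "wy": 0, "wz": -3.1, "hand": -1}
    - {"x": -13, "y": -24, "z": 0, "wx": 0, "wy": 0, "wz": 0, "hand": -1}
    - {"x": -18, "y": -34, "z": 0, "wx": 0, "wy": 0, "wz": 0, "hand": -1}
    - {"x": -18, "y": -34, "z": 0, "wx": 0, "wy": 0, "wz": 0, "hand": -1}
    - {"x": -18, "y": -34, "z": 0, "wx": 0, "wy": 0, "wz": 0, "hand": -1}
    - {"x": -18, "y": -34, "z": 0, "wx": 0, "wy": 0, "wz": 0, "hand": -1}
    - {"x": -18, "y": -34, "z": 0, "wx": 0, "wy": 0, "wz": 0, "hand": -1}
    - {"x": -10, "y": -18, "z": 0, "wx": 0, "wy": 0, "wz": 0, "hand": -1}
    - {"x": -7, "y": -12, "z": 0, "wx": 0, "wy": 0, "wz": 0, "hand": -1}
    - {"x": 0, "y": 0, "z": 0, "wx": 0, "wy": 0, "wz": 0, "hand": -1}

```text
time_s: 25.5
position: [607.1, -290.1, 148.8]
orientation: [-179.9, 0.1, 179.2]
force: [-0.5, 0.4, 0.6]
opening: 0.998
grip_force: 0.0
```

```bash
python3 -c "
from h import *
p,d=camera('top');cv2.imwrite('pics/t7.png',p[110:310,200:520,::-1].repeat(2,0).repeat(2,1));c=calibration('top');M=masks(p)
np.savez('t7.npz',p=p,d=d)
m=world(p,d,c)[...,2]>60
print(rect(c,M['red']&m,69,(290,170,390,270),2),rect(c,M['blue']&m,69,(290,170,390,270),2))
go(604.6,-287,6,-0.7)"
```

```text
[582.8 -35.1 -74.8  89.1  16.1 137. ] [487.7 -58.1 -74.9  88.1  15.  125. ]
pos [ 606.3 -288.4  148.6] [-1.7999e+02  2.0000e-02  1.7923e+02] wz -0.07 shift after turn [  1.7   1.4 142.6] j6 end -114.7
```

View pics/t7.png

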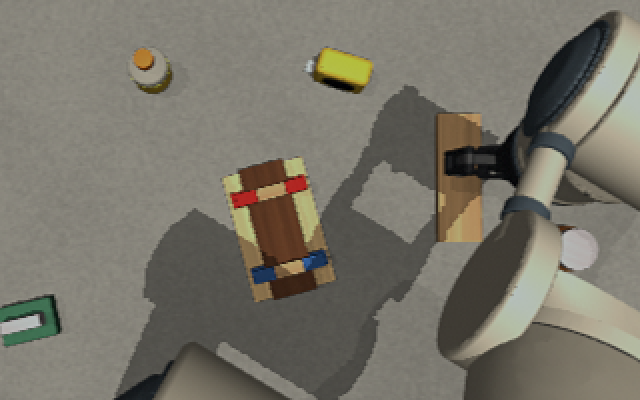

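Both sticks lie above their bearers, red at about (270,192) and blue at (290,267) in the crop, and they measure within 3 mm. Next is the pale board.

Call:
jog_arm:
  increments:
    - {"x": 1.7, "y": 1.4, "z": 20, "wx": 0, "wy": 0, "wz": 0, "hand": -1}
    - {"x": 0, "y": 0, "z": 25, "wx": 0, "wy": 0, "wz": 0, "hand": -1}
    - {"x": 0, "y": 0, "z": 25, "wx": 0, "wy": 0, "wz": 0, "hand": -1}
    - {"x": 0, "y": 0, "z": 25, "wx": 0, "wy": 0, "wz": 0, "hand": -1}
    - {"x": 0, "y": 0, "z": 20, "wx": 0, "wy": 0, "wz": 0, "hand": -1}
    - {"x": 0, "y": 0, "z": 12, "wx": 0, "wy": 0, "wz": 0, "hand": -1}
    - {"x": 0, "y": 0, "z": 8, "wx": 0, "wy": 0, "wz": 0, "hand": -1}
    - {"x": 0, "y": 0, "z": 5, "wx": 0, "wy": 0, "wz": 0, "hand": -1}
    - {"x": 0, "y": 0, "z": 2, "wx": 0, "wy": 0, "wz": 0, "hand": -1}
    - {"x": 0, "y": 0, "z": 0, "wx": 0, "wy": 0, "wz": 0, "hand": -1}

```text
time_s: 26.38
position: [604.8, -286.1, 6.9]
orientation: [-180.0, 0.0, 179.3]
force: [-0.6, -0.9, 0.2]
opening: 1.001
grip_force: 0.0
```

Call:
jog_arm:
  increments:
    - {"x": 0, "y": 0, "z": 0, "wx": 0, "wy": 0, "wz": 0, "hand": 1}
    - {"x": 0, "y": 0, "z": 0, "wx": 0, "wy": 0, "wz": 0, "hand": 1}
    - {"x": 0, "y": 0, "z": 0, "wx": 0, "wy": 0, "wz": 0, "hand": 1}
    - {"x": 0, "y": 0, "z": 0, "wx": 0, "wy": 0, "wz": 0, "hand": 1}
    - {"x": 0, "y": 0, "z": 0, "wx": 0, "wy": 0, "wz": 0, "hand": 1}
    - {"x": 0, "y": 0, "z": 0, "wx": 0, "wy": 0, "wz": 0, "hand": 1}
    - {"x": 0, "y": 0, "z": 0, "wx": 0, "wy": 0, "wz": 0, "hand": 1}
    - {"x": 0, "y": 0, "z": 0, "wx": 0, "wy": 0, "wz": 0, "hand": 1}
    - {"x": 0, "y": 0, "z": 0, "wx": 0, "wy": 0, "wz": 0, "hand": 1}
    - {"x": 0, "y": 0, "z": 0, "wx": 0, "wy": 0, "wz": 0, "hand": 1}

```text
time_s: 27.22
position: [605.0, -286.4, 7.6]
orientation: [-180.0, 0.1, 179.3]
force: [-2.3, 0.6, 12.0]
opening: 0.657
grip_force: 62.2
```

```bash
python3 -c "
from h import *
go(537,-48,140,15.2)"
```

```text
pos [ 605.  -286.4    7.6] [-1.7996e+02  8.0000e-02  1.7930e+02] wz -15.9 shift after turn [   3.1  247.8 -132.4] j6 end -110.3
```

Call:
jog_arm:
  increments:
    - {"x": 0, "y": 0, "z": -5, "wx": 0, "wy": 0, "wz": 0, "hand": 1}
    - {"x": 0, "y": 0, "z": -10, "wx": 0, "wy": 0, "wz": 0, "hand": 1}
    - {"x": 0, "y": 0, "z": -17, "wx": 0, "wy": 0, "wz": 0, "hand": 1}
    - {"x": 0, "y": 0, "z": -20, "wx": 0, "wy": 0, "wz": 0, "hand": 1}
    - {"x": 0, "y": 0, "z": -20, "wx": 0, "wy": 0, "wz": -2, "hand": 1}
    - {"x": 0, "y": 0, "z": -20, "wx": 0, "wy": 0, "wz": -3, "hand": 1}
    - {"x": 0, "y": 0, "z": -20, "wx": 0, "wy": 0, "wz": -4, "hand": 1}
    - {"x": 0, "y": 0, "z": -15, "wx": 0, "wy": 0, "wz": -4, "hand": 1}
    - {"x": 0, "y": 0, "z": -5, "wx": 0, "wy": 0, "wz": -2.9, "hand": 1}
    - {"x": 0, "y": 0, "z": 0, "wx": 0, "wy": 0, "wz": 0, "hand": 1}

```text
time_s: 28.05
position: [605.3, -286.5, 140.9]
orientation: [-179.9, 0.1, -164.6]
force: [-0.5, -0.0, -1.8]
opening: 0.654
grip_force: 64.3
```

```bash
python3 -c "
from h import *
p,d=camera('wrist');c=calibration('wrist');cv2.imwrite('pics/w8.png',p[:,:,::-1])
W=world(p,d,c);m=masks(p)['pale'];m[:,:240]=0;m[:,410:]=0;m&=W[...,2]>100;print('top z',np.median(W[m][:,2]),len(W[m]))
P,_,_=None,0,0
q=W[m];A=np.c_[q[:,:2],np.ones(len(q))];print('tilt',np.linalg.lstsq(A,q[:,2],rcond=None)[0][:2])
print(rect(c,m,np.median(q[:,2])))
go(537,-48,140,15.2)"
```

```text
top z 150.38538263057416 11197
tilt [-0.02863375 -0.00175191]
[  543.6  -302.3   -74.1    56.2    39.1 10737. ]
pos [ 604.8 -286.2  139.6] [-1.7993e+02  7.0000e-02 -1.6484e+02] wz -0.04 shift after turn [  3.  247.6  -0.4] j6 end 249.7
```

View pics/w8.png

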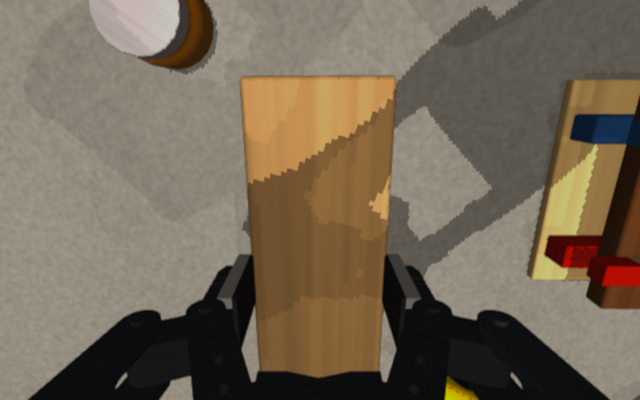

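The pale board is held square, columns 240–396. I'm carrying it over the stand.

Call:
jog_arm:
  increments:
    - {"x": 1, "y": 12, "z": 0, "wx": 0, "wy": 0, "wz": 0, "hand": 1}
    - {"x": 1, "y": 22, "z": 0, "wx": 0, "wy": 0, "wz": 0, "hand": 1}
    - {"x": 1, "y": 30, "z": 0, "wx": 0, "wy": 0, "wz": 0, "hand": 1}
    - {"x": 0, "y": 35, "z": 0, "wx": 0, "wy": 0, "wz": 0, "hand": 1}
    - {"x": 0, "y": 35, "z": 0, "wx": 0, "wy": 0, "wz": 0, "hand": 1}
    - {"x": 0, "y": 35, "z": 0, "wx": 0, "wy": 0, "wz": 0, "hand": 1}
    - {"x": 0, "y": 32, "z": 0, "wx": 0, "wy": 0, "wz": 0, "hand": 1}
    - {"x": 0, "y": 24, "z": 0, "wx": 0, "wy": 0, "wz": 0, "hand": 1}
    - {"x": 0, "y": 15, "z": 0, "wx": 0, "wy": 0, "wz": 0, "hand": 1}
    - {"x": 0, "y": 8, "z": 0, "wx": 0, "wy": 0, "wz": 0, "hand": 1}

```text
time_s: 28.93
position: [535.3, -45.5, 138.0]
orientation: [180.0, -0.1, -164.8]
force: [-0.2, 0.7, -0.8]
opening: 0.655
grip_force: 64.3
```

Call:
jog_arm:
  increments:
    - {"x": 0, "y": 0, "z": 8, "wx": 0, "wy": 0, "wz": 0, "hand": 1}
    - {"x": 0, "y": 0, "z": 10, "wx": 0, "wy": 0, "wz": 0, "hand": 1}
    - {"x": 0, "y": 0, "z": 10, "wx": 0, "wy": 0, "wz": 0, "hand": 1}
    - {"x": 0, "y": 0, "z": 10, "wx": 0, "wy": 0, "wz": 0, "hand": 1}
    - {"x": 0, "y": 0, "z": 8, "wx": 0, "wy": 0, "wz": 0, "hand": 1}
    - {"x": 0, "y": 0, "z": 4, "wx": 0, "wy": 0, "wz": 0, "hand": 1}
    - {"x": 0, "y": 0, "z": 0, "wx": 0, "wy": 0, "wz": 0, "hand": 1}
    - {"x": 0, "y": 0, "z": 0, "wx": 0, "wy": 0, "wz": 0, "hand": 1}
    - {"x": 0, "y": 0, "z": 0, "wx": 0, "wy": 0, "wz": 0, "hand": 1}
    - {"x": 0, "y": 0, "z": 0, "wx": 0, "wy": 0, "wz": 0, "hand": 1}

```text
time_s: 29.77
position: [536.9, -47.6, 88.7]
orientation: [-180.0, 0.0, -164.8]
force: [0.6, -0.2, -0.9]
opening: 0.65
grip_force: 64.3
```

```bash
python3 -c "
from h import *
go(537,-48,76.5,15.2)"
```

```text
pos [536.9 -47.6  88.7] [-1.7998e+02  4.0000e-02 -1.6480e+02] wz 0.0 shift after turn [-0.  -0.4 12.2] j6 end 249.7
```

Call:
jog_arm:
  increments:
    - {"x": 0, "y": -0.4, "z": 4, "wx": 0, "wy": 0, "wz": 0, "hand": 1}
    - {"x": 0, "y": 0, "z": 3, "wx": 0, "wy": 0, "wz": 0, "hand": 1}
    - {"x": 0, "y": 0, "z": 2, "wx": 0, "wy": 0, "wz": 0, "hand": 1}
    - {"x": 0, "y": 0, "z": 1.5, "wx": 0, "wy": 0, "wz": 0, "hand": 1}
    - {"x": 0, "y": 0, "z": 1, "wx": 0, "wy": 0, "wz": 0, "hand": 1}
    - {"x": 0, "y": 0, "z": 0.5, "wx": 0, "wy": 0, "wz": 0, "hand": 1}
    - {"x": 0, "y": 0, "z": 0, "wx": 0, "wy": 0, "wz": 0, "hand": 1}
    - {"x": 0, "y": 0, "z": 0, "wx": 0, "wy": 0, "wz": 0, "hand": 1}
    - {"x": 0, "y": 0, "z": 0, "wx": 0, "wy": 0, "wz": 0, "hand": 1}
    - {"x": 0, "y": 0, "z": 0, "wx": 0, "wy": 0, "wz": 0, "hand": 1}

```text
time_s: 30.6
position: [536.6, -47.9, 76.7]
orientation: [-180.0, 0.0, -164.8]
force: [-3.3, 1.7, 8.6]
opening: 0.649
grip_force: 65.4
```

Call:
jog_arm:
  increments:
    - {"x": 0, "y": 0, "z": 0, "wx": 0, "wy": 0, "wz": 0, "hand": -1}
    - {"x": 0, "y": 0, "z": 0, "wx": 0, "wy": 0, "wz": 0, "hand": -1}
    - {"x": 0, "y": 0, "z": 0, "wx": 0, "wy": 0, "wz": 0, "hand": -1}
    - {"x": 0, "y": 0, "z": 0, "wx": 0, "wy": 0, "wz": 0, "hand": -1}
    - {"x": 0, "y": 0, "z": 0, "wx": 0, "wy": 0, "wz": 0, "hand": -1}
    - {"x": 0, "y": 0, "z": -10, "wx": 0, "wy": 0, "wz": 0, "hand": -1}
    - {"x": 0, "y": 0, "z": -25, "wx": 0, "wy": 0, "wz": 0, "hand": -1}
    - {"x": 0, "y": 0, "z": -35, "wx": 0, "wy": 0, "wz": 0, "hand": -1}
    - {"x": 0, "y": 0, "z": -30, "wx": 0, "wy": 0, "wz": 0, "hand": -1}
    - {"x": 0, "y": 0, "z": -10, "wx": 0, "wy": 0, "wz": 0, "hand": -1}

```text
time_s: 31.43
position: [538.2, -48.2, 191.0]
orientation: [-179.9, 0.3, -164.8]
force: [0.8, 0.1, 0.6]
opening: 0.995
grip_force: 0.0
```

```bash
python3 -c "
from h import *
p,d=camera('wrist');cv2.imwrite('pics/w9.png',p[:,:,::-1])
f=np.load('top0.npz');c=calibration('top');p=f['p'];V=p.astype(int);m=(abs(V-V.mean(2,keepdims=True)).max(2)<12)&(V.mean(2)>150)
print('bar',rect(c,m,58,(195,255,235,285)))
go(418.5,271.4,180,-76.6)"
```

```text
bar [417.6 274.3 -75.9  45.5  13.2 104. ]
pos [538.5 -48.2 191.1] [-179.83    0.33 -164.79] wz -88.19 shift after turn [-338.8   42.7   11.1] j6 end 199.6
```

View pics/w9.png

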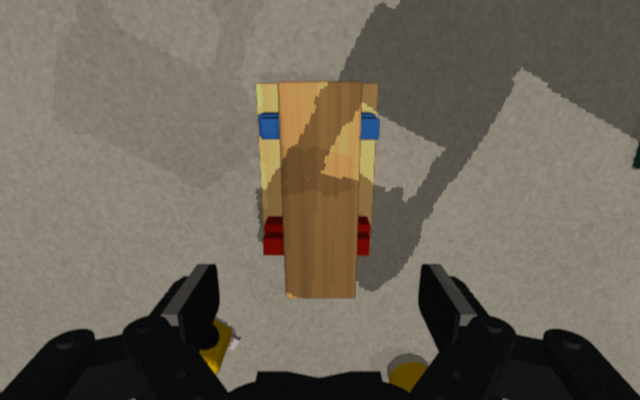

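The pale board is on the sticks and centred, columns 280–362, with the blue and red ends showing evenly on both sides. Last is the weight; I turn the tool the other way to stay within joint 6's range.

Call:
jog_arm:
  increments:
    - {"x": 0, "y": 0, "z": 0, "wx": 0, "wy": 0, "wz": 7.1, "hand": -1}
    - {"x": 0, "y": 0, "z": 0, "wx": 0, "wy": 0, "wz": 7.1, "hand": -1}
    - {"x": 0, "y": 0, "z": 0, "wx": 0, "wy": 0, "wz": 7.1, "hand": -1}
    - {"x": 0, "y": 0, "z": 0, "wx": 0, "wy": 0, "wz": 7.1, "hand": -1}
    - {"x": 0, "y": 0, "z": 0, "wx": 0, "wy": 0, "wz": 7.1, "hand": -1}
    - {"x": 0, "y": 0, "z": 0, "wx": 0, "wy": 0, "wz": 7.1, "hand": -1}
    - {"x": 0, "y": 0, "z": 0, "wx": 0, "wy": 0, "wz": 7.1, "hand": -1}
    - {"x": 0, "y": 0, "z": 0, "wx": 0, "wy": 0, "wz": 7.1, "hand": -1}
    - {"x": 0, "y": 0, "z": 0, "wx": 0, "wy": 0, "wz": 7.1, "hand": -1}
    - {"x": 0, "y": 0, "z": 0, "wx": 0, "wy": 0, "wz": 7.1, "hand": -1}

```text
time_s: 32.32
position: [536.3, -47.8, 185.9]
orientation: [-180.0, -0.0, 123.9]
force: [0.3, 0.2, 0.3]
opening: 0.999
grip_force: 0.0
```

Call:
jog_arm:
  increments:
    - {"x": 0, "y": 0, "z": 0, "wx": 0, "wy": 0, "wz": 7.1, "hand": -1}
    - {"x": 0, "y": 0, "z": 0, "wx": 0, "wy": 0, "wz": 7.1, "hand": -1}
    - {"x": 0, "y": 0, "z": 0, "wx": 0, "wy": 0, "wz": 6.2, "hand": -1}
    - {"x": 20, "y": -2, "z": 0, "wx": 0, "wy": 0, "wz": 0, "hand": -1}
    - {"x": 35, "y": -5, "z": 0, "wx": 0, "wy": 0, "wz": 0, "hand": -1}
    - {"x": 35, "y": -5, "z": 0, "wx": 0, "wy": 0, "wz": 0, "hand": -1}
    - {"x": 35, "y": -5, "z": 0, "wx": 0, "wy": 0, "wz": 0, "hand": -1}
    - {"x": 35, "y": -5, "z": 0, "wx": 0, "wy": 0, "wz": 0, "hand": -1}
    - {"x": 35, "y": -5, "z": 0, "wx": 0, "wy": 0, "wz": 0, "hand": -1}
    - {"x": 35, "y": -5, "z": 0, "wx": 0, "wy": 0, "wz": 0, "hand": -1}

```text
time_s: 33.15
position: [449.5, 169.1, 186.1]
orientation: [-180.0, -0.0, 103.8]
force: [0.4, 0.2, 0.1]
opening: 1.004
grip_force: 0.0
```

Call:
jog_arm:
  increments:
    - {"x": 35, "y": -5, "z": 0, "wx": 0, "wy": 0, "wz": 0, "hand": -1}
    - {"x": 35, "y": -3, "z": 0, "wx": 0, "wy": 0, "wz": 0, "hand": -1}
    - {"x": 26, "y": -2, "z": 0, "wx": 0, "wy": 0, "wz": 0, "hand": -1}
    - {"x": 13, "y": -1, "z": 0, "wx": 0, "wy": 0, "wz": 0, "hand": -1}
    - {"x": 0, "y": 0, "z": 20, "wx": 0, "wy": 0, "wz": 0, "hand": -1}
    - {"x": 0, "y": 0, "z": 20, "wx": 0, "wy": 0, "wz": 0, "hand": -1}
    - {"x": 0, "y": 0, "z": 10, "wx": 0, "wy": 0, "wz": 0, "hand": -1}
    - {"x": 0, "y": 0, "z": 0, "wx": 0, "wy": 0, "wz": 0, "hand": -1}
    - {"x": 0, "y": 0, "z": 0, "wx": 0, "wy": 0, "wz": 0, "hand": -1}
    - {"x": 0, "y": 0, "z": 0, "wx": 0, "wy": 0, "wz": 0, "hand": -1}

```text
time_s: 33.98
position: [414.3, 271.1, 136.8]
orientation: [180.0, -0.0, 103.8]
force: [-0.1, -1.3, 0.1]
opening: 1.002
grip_force: 0.0
```

```bash
python3 -c "
from h import *
p,d=camera('wrist');cv2.imwrite('pics/w10.png',p[:,:,::-1]);print(rect(calibration('wrist'),masks(p)['green'],28))
go(418,272.8,33,103.8)"
```

```text
[ 418.1  275.2  -76.3   71.5   48.5 3930. ]
pos [414.5 271.2 137. ] [ 1.7994e+02 -1.0000e-02  1.0379e+02] wz -0.01 shift after turn [  0.7   3.8 104. ] j6 end 19.3
```

View pics/w10.png

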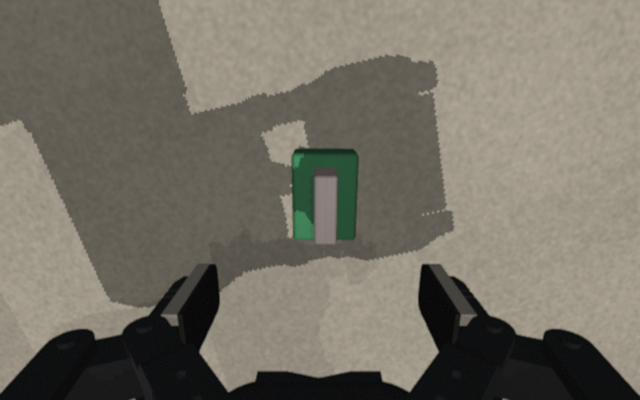

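The weight sits centred between the fingers, with its block at columns 292–358 and the bar at columns 314–338. I'm gripping the bar.

Call:
jog_arm:
  increments:
    - {"x": 1.7, "y": 3.6, "z": 15, "wx": 0, "wy": 0, "wz": 0, "hand": -1}
    - {"x": 0, "y": 0, "z": 22, "wx": 0, "wy": 0, "wz": 0, "hand": -1}
    - {"x": 0, "y": 0, "z": 22, "wx": 0, "wy": 0, "wz": 0, "hand": -1}
    - {"x": 0, "y": 0, "z": 20, "wx": 0, "wy": 0, "wz": 0, "hand": -1}
    - {"x": 0, "y": 0, "z": 12, "wx": 0, "wy": 0, "wz": 0, "hand": -1}
    - {"x": 0, "y": 0, "z": 6, "wx": 0, "wy": 0, "wz": 0, "hand": -1}
    - {"x": 0, "y": 0, "z": 4, "wx": 0, "wy": 0, "wz": 0, "hand": -1}
    - {"x": 0, "y": 0, "z": 2, "wx": 0, "wy": 0, "wz": 0, "hand": -1}
    - {"x": 0, "y": 0, "z": 0, "wx": 0, "wy": 0, "wz": 0, "hand": -1}
    - {"x": 0, "y": 0, "z": 0, "wx": 0, "wy": 0, "wz": 0, "hand": 1}

```text
time_s: 34.87
position: [417.5, 273.7, 34.0]
orientation: [179.9, -0.0, 103.8]
force: [0.2, -0.6, 0.6]
opening: 0.883
grip_force: 0.0
```

Call:
jog_arm:
  increments:
    - {"x": 0, "y": 0, "z": 0, "wx": 0, "wy": 0, "wz": 0, "hand": 1}
    - {"x": 0, "y": 0, "z": 0, "wx": 0, "wy": 0, "wz": 0, "hand": 1}
    - {"x": 0, "y": 0, "z": 0, "wx": 0, "wy": 0, "wz": 0, "hand": 1}
    - {"x": 0, "y": 0, "z": 0, "wx": 0, "wy": 0, "wz": 0, "hand": 1}
    - {"x": 0, "y": 0, "z": 0, "wx": 0, "wy": 0, "wz": 0, "hand": 1}
    - {"x": 0, "y": 0, "z": 0, "wx": 0, "wy": 0, "wz": 0, "hand": 1}
    - {"x": 0, "y": 0, "z": 0, "wx": 0, "wy": 0, "wz": 0, "hand": 1}
    - {"x": 0, "y": 0, "z": 0, "wx": 0, "wy": 0, "wz": 0, "hand": 1}
    - {"x": 0, "y": 0, "z": 0, "wx": 0, "wy": 0, "wz": 0, "hand": 1}
    - {"x": 0, "y": 0, "z": 0, "wx": 0, "wy": 0, "wz": 0, "hand": 1}

```text
time_s: 35.7
position: [417.5, 273.7, 33.5]
orientation: [180.0, -0.0, 103.8]
force: [2.0, 1.3, 5.3]
opening: 0.175
grip_force: 64.3
```

Call:
jog_arm:
  increments:
    - {"x": 0, "y": 0, "z": 0, "wx": 0, "wy": 0, "wz": 0, "hand": 1}
    - {"x": 0, "y": 0, "z": -5, "wx": 0, "wy": 0, "wz": 0, "hand": 1}
    - {"x": 0, "y": 0, "z": -12, "wx": 0, "wy": 0, "wz": 0, "hand": 1}
    - {"x": 0, "y": 0, "z": -20, "wx": 0, "wy": 0, "wz": 0, "hand": 1}
    - {"x": 0, "y": 0, "z": -25, "wx": 0, "wy": 0, "wz": 0, "hand": 1}
    - {"x": 0, "y": 0, "z": -25, "wx": 0, "wy": 0, "wz": 0, "hand": 1}
    - {"x": 0, "y": 0, "z": -25, "wx": 0, "wy": 0, "wz": 0, "hand": 1}
    - {"x": 0, "y": 0, "z": -20, "wx": 0, "wy": 0, "wz": 0, "hand": 1}
    - {"x": 0, "y": 0, "z": -12, "wx": 0, "wy": 0, "wz": 0, "hand": 1}
    - {"x": 0, "y": 0, "z": -4, "wx": 0, "wy": 0, "wz": 0, "hand": 1}

```text
time_s: 36.53
position: [417.0, 273.5, 182.8]
orientation: [180.0, -0.0, 103.8]
force: [0.9, 0.8, -9.1]
opening: 0.174
grip_force: 62.4
```

```bash
python3 -c "
from h import *
p,d=camera('wrist');cv2.imwrite('pics/w11.png',p[:,:,::-1]);go(537,-48,180,103.8)"
```

```text
pos [417.  273.5 182.4] [ 1.7996e+02 -1.0000e-02  1.0380e+02] wz 0.0 shift after turn [-340.8   39.9    2.4] j6 end -18.9
```

View pics/w11.png

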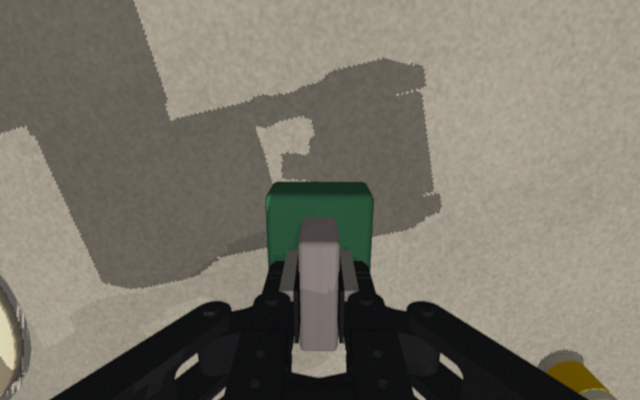

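The weight is held upright and level. Next I move it over the stack.

Call:
jog_arm:
  increments:
    - {"x": -6, "y": 1, "z": 0, "wx": 0, "wy": 0, "wz": 0, "hand": 1}
    - {"x": -14, "y": 2, "z": 0, "wx": 0, "wy": 0, "wz": 0, "hand": 1}
    - {"x": -22, "y": 3, "z": 0, "wx": 0, "wy": 0, "wz": 0, "hand": 1}
    - {"x": -30, "y": 4, "z": 0, "wx": 0, "wy": 0, "wz": 0, "hand": 1}
    - {"x": -30, "y": 4, "z": 0, "wx": 0, "wy": 0, "wz": 0, "hand": 1}
    - {"x": -30, "y": 4, "z": 0, "wx": 0, "wy": 0, "wz": 0, "hand": 1}
    - {"x": -30, "y": 4, "z": 0, "wx": 0, "wy": 0, "wz": 0, "hand": 1}
    - {"x": -30, "y": 4, "z": 0, "wx": 0, "wy": 0, "wz": 0, "hand": 1}
    - {"x": -30, "y": 3, "z": 0, "wx": 0, "wy": 0, "wz": 0, "hand": 1}
    - {"x": -30, "y": 3, "z": 0, "wx": 0, "wy": 0, "wz": 0, "hand": 1}

```text
time_s: 37.42
position: [507.6, 34.5, 179.7]
orientation: [-179.8, -0.0, 103.8]
force: [0.6, 0.1, -8.5]
opening: 0.174
grip_force: 62.3
```

Call:
jog_arm:
  increments:
    - {"x": -30, "y": 3, "z": 0, "wx": 0, "wy": 0, "wz": 0, "hand": 1}
    - {"x": -26, "y": 2, "z": 0, "wx": 0, "wy": 0, "wz": 0, "hand": 1}
    - {"x": -18, "y": 2, "z": 0, "wx": 0, "wy": 0, "wz": 0, "hand": 1}
    - {"x": -10, "y": 1, "z": 0, "wx": 0, "wy": 0, "wz": 0, "hand": 1}
    - {"x": -4, "y": 0, "z": 3, "wx": 0, "wy": 0, "wz": 0, "hand": 1}
    - {"x": 0, "y": 0, "z": 10, "wx": 0, "wy": 0, "wz": 0, "hand": 1}
    - {"x": 0, "y": 0, "z": 14, "wx": 0, "wy": 0, "wz": 0, "hand": 1}
    - {"x": 0, "y": 0, "z": 12, "wx": 0, "wy": 0, "wz": 0, "hand": 1}
    - {"x": 0, "y": 0, "z": 6, "wx": 0, "wy": 0, "wz": 0, "hand": 1}
    - {"x": 0, "y": 0, "z": 0, "wx": 0, "wy": 0, "wz": 0, "hand": 1}

```text
time_s: 38.25
position: [535.5, -45.9, 134.3]
orientation: [-179.8, -0.1, 103.9]
force: [-0.9, 0.1, -8.1]
opening: 0.173
grip_force: 62.3
```

Call:
jog_arm:
  increments:
    - {"x": 0, "y": 0, "z": 0, "wx": 0, "wy": 0, "wz": 0, "hand": 1}
    - {"x": 0, "y": 0, "z": 0, "wx": 0, "wy": 0, "wz": 0, "hand": 1}
    - {"x": 0, "y": 0, "z": 0, "wx": 0, "wy": 0, "wz": 0, "hand": 1}
    - {"x": 0, "y": 0, "z": 0, "wx": 0, "wy": 0, "wz": 0, "hand": 1}
    - {"x": 0, "y": 0, "z": 0, "wx": 0, "wy": 0, "wz": 0, "hand": 1}
    - {"x": 0, "y": 0, "z": 0, "wx": 0, "wy": 0, "wz": 0, "hand": 1}
    - {"x": 0, "y": 0, "z": 0, "wx": 0, "wy": 0, "wz": 0, "hand": 1}
    - {"x": 0, "y": 0, "z": 0, "wx": 0, "wy": 0, "wz": 0, "hand": 1}
    - {"x": 0, "y": 0, "z": 0, "wx": 0, "wy": 0, "wz": 0, "hand": 1}
    - {"x": 0, "y": 0, "z": 0, "wx": 0, "wy": 0, "wz": 0, "hand": 1}

```text
time_s: 39.08
position: [537.1, -47.1, 136.3]
orientation: [-180.0, 0.0, 103.8]
force: [0.3, -0.0, -8.2]
opening: 0.173
grip_force: 62.3
```

```bash
python3 -c "
from h import *
go(537,-48,121,103.8)"
```

```text
pos [537.1 -47.1 136.3] [-180.     0.   103.8] wz 0.0 shift after turn [-0.8 -0.3 15.3] j6 end -18.9
```

Call:
jog_arm:
  increments:
    - {"x": -0.8, "y": 0, "z": 4, "wx": 0, "wy": 0, "wz": 0, "hand": 1}
    - {"x": 0, "y": 0, "z": 4, "wx": 0, "wy": 0, "wz": 0, "hand": 1}
    - {"x": 0, "y": 0, "z": 3, "wx": 0, "wy": 0, "wz": 0, "hand": 1}
    - {"x": 0, "y": 0, "z": 2, "wx": 0, "wy": 0, "wz": 0, "hand": 1}
    - {"x": 0, "y": 0, "z": 1, "wx": 0, "wy": 0, "wz": 0, "hand": 1}
    - {"x": 0, "y": 0, "z": 0.6, "wx": 0, "wy": 0, "wz": 0, "hand": 1}
    - {"x": 0, "y": 0, "z": 0.4, "wx": 0, "wy": 0, "wz": 0, "hand": 1}
    - {"x": 0, "y": 0, "z": 0, "wx": 0, "wy": 0, "wz": 0, "hand": 1}
    - {"x": 0, "y": 0, "z": 0, "wx": 0, "wy": 0, "wz": 0, "hand": 1}
    - {"x": 0, "y": 0, "z": 0, "wx": 0, "wy": 0, "wz": 0, "hand": 1}

```text
time_s: 39.92
position: [537.4, -47.9, 121.4]
orientation: [180.0, 0.0, 103.8]
force: [-0.2, -0.0, -9.0]
opening: 0.171
grip_force: 62.4
```

Still hanging free, about 1 mm above the board.

Call:
jog_arm:
  increments:
    - {"x": 0, "y": 0, "z": 0.4, "wx": 0, "wy": 0, "wz": 0, "hand": 1}
    - {"x": 0, "y": 0, "z": 0.4, "wx": 0, "wy": 0, "wz": 0, "hand": 1}
    - {"x": 0, "y": 0, "z": 0.4, "wx": 0, "wy": 0, "wz": 0, "hand": 1}
    - {"x": 0, "y": 0, "z": 0, "wx": 0, "wy": 0, "wz": 0, "hand": 1}
    - {"x": 0, "y": 0, "z": 0, "wx": 0, "wy": 0, "wz": 0, "hand": 1}
    - {"x": 0, "y": 0, "z": 0, "wx": 0, "wy": 0, "wz": 0, "hand": 1}
    - {"x": 0, "y": 0, "z": 0, "wx": 0, "wy": 0, "wz": 0, "hand": 1}
    - {"x": 0, "y": 0, "z": 0, "wx": 0, "wy": 0, "wz": 0, "hand": 1}
    - {"x": 0, "y": 0, "z": 0, "wx": 0, "wy": 0, "wz": 0, "hand": 1}
    - {"x": 0, "y": 0, "z": 0, "wx": 0, "wy": 0, "wz": 0, "hand": 1}

```text
time_s: 40.75
position: [537.5, -47.9, 120.4]
orientation: [180.0, 0.0, 103.8]
force: [-1.3, 0.8, 6.2]
opening: 0.17
grip_force: 64.5
```

Call:
jog_arm:
  increments:
    - {"x": 0, "y": 0, "z": 0, "wx": 0, "wy": 0, "wz": 0, "hand": 0}
    - {"x": 0, "y": 0, "z": 0, "wx": 0, "wy": 0, "wz": 0, "hand": 0}
    - {"x": 0, "y": 0, "z": 0, "wx": 0, "wy": 0, "wz": 0, "hand": 0}
    - {"x": 0, "y": 0, "z": 0, "wx": 0, "wy": 0, "wz": 0, "hand": 0}
    - {"x": 0, "y": 0, "z": 0, "wx": 0, "wy": 0, "wz": 0, "hand": 0}
    - {"x": 0, "y": 0, "z": 0, "wx": 0, "wy": 0, "wz": 0, "hand": 0}
    - {"x": 0, "y": 0, "z": -8, "wx": 0, "wy": 0, "wz": 0, "hand": 0}
    - {"x": 0, "y": 0, "z": -20, "wx": 0, "wy": 0, "wz": 0, "hand": 0}
    - {"x": 0, "y": 0, "z": -30, "wx": 0, "wy": 0, "wz": 0, "hand": 0}
    - {"x": 0, "y": 0, "z": -35, "wx": 0, "wy": 0, "wz": 0, "hand": 0}

```text
time_s: 41.58
position: [536.3, -47.7, 213.7]
orientation: [-179.9, -0.1, 103.8]
force: [0.6, -0.4, -0.7]
opening: 0.501
grip_force: 0.0
```

Call:
jog_arm:
  increments:
    - {"x": 0, "y": 0, "z": -10, "wx": 0, "wy": 0, "wz": 0, "hand": 0}
    - {"x": -20, "y": 0, "z": 0, "wx": 0, "wy": 0, "wz": 0, "hand": 0}
    - {"x": -35, "y": 0, "z": 0, "wx": 0, "wy": 0, "wz": 0, "hand": 0}
    - {"x": -35, "y": 0, "z": 0, "wx": 0, "wy": 0, "wz": 0, "hand": 0}
    - {"x": -35, "y": 0, "z": 0, "wx": 0, "wy": 0, "wz": 0, "hand": 0}
    - {"x": -35, "y": 0, "z": 0, "wx": 0, "wy": 0, "wz": 0, "hand": 0}
    - {"x": -35, "y": 0, "z": 0, "wx": 0, "wy": 0, "wz": 0, "hand": 0}
    - {"x": -20, "y": 0, "z": 0, "wx": 0, "wy": 0, "wz": 0, "hand": 0}
    - {"x": -10, "y": 0, "z": 0, "wx": 0, "wy": 0, "wz": 0, "hand": 0}
    - {"x": 0, "y": 0, "z": 0, "wx": 0, "wy": 0, "wz": 0, "hand": 0}

```text
time_s: 42.42
position: [591.1, -268.2, 223.1]
orientation: [180.0, 0.0, 103.7]
force: [-0.2, 0.3, 0.4]
opening: 0.503
grip_force: 0.0
```

```bash
python3 -c "
from h import *
p,d=camera('top');c=calibration('top');M=masks(p)
print(rect(c,M['green'],115,(290,150,400,290)),'\n',rect(c,M['pale']&(world(p,d,c)[...,2]>75),87,(290,150,400,290)))
cv2.imwrite('pics/f.png',p[110:310,200:520,::-1].repeat(2,0).repeat(2,1))"
```

```text
[536.8 -47.  -76.4  66.5  47.8 412. ] 
 [590.2 -30.   14.2  58.   56.7 534. ]
```

View pics/f.png

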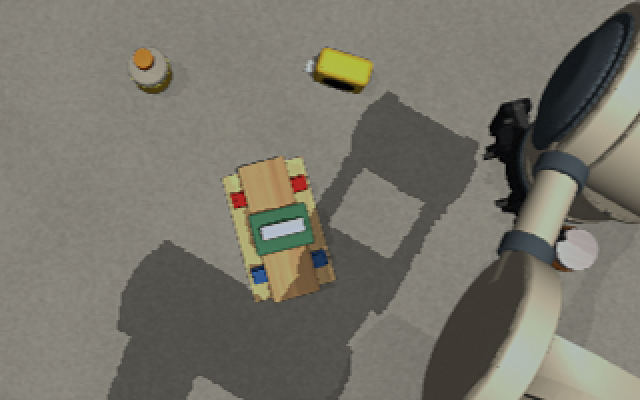

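The stack is complete: the weight is centred at about (282,228) in the crop, the boards are square, and the glue, tape and jar have not moved.

```bash
python3 -c "
from station import ticket
print(ticket.sign_off())"
```

```text
the job is handed in; nothing more can be done
None
```

The stack is built and handed in after about 42 s of robot time: dark board, red and blue sticks, pale board, then the green weight upright in the middle, with the glue, tape and jar left where they stood; sign-off returned no verdict.

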